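# Make up a stitching kit and an edge-finishing kit

## Robot

A 6-joint arm with a two-finger parallel gripper is mounted at the origin on the work surface; the furniture and walls round the work are solid. World frame = base frame: x ahead of the robot, y to its left, z up, the work surface at z = 0. Lengths are in mm, angles in rad, forces in N, time in s.
With the tool pointing down it reaches from about 375 to 825 mm from the base axis. Payload 5.5 kg.
Tool frame: the origin (TCP) lies on the centre line of the jaws, within the pads' length; the fingertips stand 8 mm ahead of it and the grasp point (between the pads) lies 11 mm behind it; z points along the fingers, x is the direction in which the jaws open and shut, and the axes are right-handed (so a half turn about z gives the same grasp; the last joint's range is limited). The gripper opens to 85 mm and grips with 20 to 120 N. Pads are 22 mm wide; open, the fingers measure 114 mm over their backs; the gripper's body (76 mm by 85 mm) begins 54 mm behind the grasp point. The pads swing forward as they close: fully open they stand 13 mm farther back than shut.
Start: joints at [-1.288, 0.314, -0.047, 1.21, 0, 1.571], TCP at [167.424, -576.163, 239.299] pointing down, gripper open.
Joint ranges: [-2.67, 2.67], [-0.69, 1.73], [-1.03, 1.25], [-2.08, 2.16], [-1.42, 1.45], [-3.14, 3.14]. Speed limits (rad/s): [2.39, 2.39, 3.01, 3.14, 3.14, 3.14].

## Interface

Orientations are given as [roll, pitch, yaw] about the fixed x, y, z axes, in that order (R = Rz(yaw) Ry(pitch) Rx(roll)).
In Python, from cell import get_obs, capture, camera_info, finish_job gives the robot as it stands.
- The arm moves only by the tool servo_tool, never from a script. Its argument "rows" is a list of rows, each an object of numbers: "tx", "ty", "tz": the shift along the tool's x, y, z as a fraction of full scale; "twist": the turn about the tool's z as a fraction of full scale; "grip": the opening, from -1 (shut) to 1 (fully open), so that 0 is half open. A call has 1 to 10 rows; each row shifts and turns the commanded pose from where the row before left it, along the tool's axes as they then stand; what a row does not reach is not made up. Full scale, the value 1, is 0.5 m for a shift and 6 degrees for a turn. A row lasts 1/10 s, in which the tool goes at most 50 mm and 8.59 degrees, less where a joint would pass 70% of its speed; a pose out of reach is approached as far as the arm can. A call with a number of a shift or a turn outside -1 to 1 is refused whole. A call with a gripper value outside its range is refused whole. The fingers move at their own pace and stop on an object; "newtons" is the grip in N (left out, the last holds). Time passes only in rows, so rows that do not move let the fingers close. It gives the time, the measured TCP pose, the force and the opening at its end, in the units of the state.
- get_obs(): the state, without advancing time (a new reading comes with each control period).
- capture(name): name is "scene" or "top"; returns the picture (400x640x3 uint8, blue, green, red); there is no depth.
- camera_info(name): a dict with "intrinsics" (3x3 intrinsics, pixels), "eye" and "rotation" of the camera in the world. Camera axes: x right, y up, looking along -z (the intrinsics and any distortion apply to the point x, -y, -z); pixel columns grow to the right and rows downward; lengths in mm; the calibration is good to about 2 mm. A picture is of the moment at which its call begins. camera_info takes no time and is no camera call.
- finish_job(): hands the job in, once; it reports no verdict.
The state is a dict: "time": time; "joints": joint angles; "joint_vel": joint speeds; "tau": joint torques, N m; "eef_pos": TCP position; "ee_rot": TCP orientation; "wrist_force": force on the tool from outside, world axes, zero at the start; "moment": the same for the moment, N m; "gripper_width": opening from 0.0 (shut) to 1.0 (fully open).
Only numpy, scipy, OpenCV 4.12 (cv2) and the standard library are available. Lean on these libraries where they do the work, as an engineer would, in place of code of your own. Each camera call takes 0.05 s, during which the arm holds its last target.

## Task

Make up two leatherwork kits from the stock set out in a row in front of the robot, one thing to a pocket, left and right as seen from the robot. In the three-pocket tray put the beeswax block flat in the left pocket, the thread spool upright in the middle one and the pricking iron flat and lengthwise in the long right one; in the two-pocket tray put the sanding block lengthwise, paper side down as it lies now, in the long left pocket and stand the small dark bottle upright in the right one. Leave the tall white glue bottle where it stands, and the finished kits at rest.

Things in the scene. Friction and masses are not known exactly. Their poses are not given: they have to be found in the camera images.
- tray3: Three-pocket dark wooden tray with pale cork pocket floors, fixed, 152 (x) by 236 (y) by 14 mm thick, pockets 6 mm deep (floors 8 mm above the bench). Origin: centre of its underside. x points away from the robot, y to the robot's left (yaw up to 0.25 rad). Pocket centres, length in x by width in y: left at y = +76 mm (80 by 60 mm), middle y = 0 (60 by 60), right y = -76 mm (130 by 60)
- tray2: Two-pocket kit tray, fixed to the bench: dark wooden board 152 mm (x) by 160 mm (y) by 14 mm thick, pockets 6 mm deep (floors 8 mm above the bench). Origin: centre of its underside, axes as for the three-pocket tray. Pocket centres: left y = +38 mm (104 mm long in x, 60 mm wide in y), right y = -38 mm (60 by 60 mm)
- wax_c (a point): Yellow beeswax block, 38 mm (its x) by 55 mm (its y) by 22 mm high, lying flat; the point is its centre, 11 mm above its underside
- spool_c (a point): Spool of off-white thread standing upright, wooden flanges 35 mm in diameter, 51 mm high, with a loose wisp of thread at one side (ignore it); the point is the centre of the spool on its axis, 26 mm above its underside. Grasp it across the flanges
- iron_c (a point): Steel pricking iron lying flat: 112 mm long along its y axis, 11 mm high, square shank 12 mm wide, widening to a 26 mm wide toothed head at its +y end; the point is on the shank at half the whole length and half the height, about the centre of mass. Grasp the shank there
- sander_c (a point): Beech sanding block with abrasive paper below: 35 mm (its x) by 86 mm (its y) by 27 mm high; the point is its centre, 13.5 mm above its underside
- paint_c (a point): Small dark bottle with a white cap, standing upright: body 33 mm in diameter up to 56 mm, cap 18 mm in diameter, 72 mm high in all; the point is on its axis, 36 mm above its underside. Grasp it round the body
- glue_c (a point): Tall white glue bottle, 46 mm in diameter, 101 mm high, standing; not part of a kit, to be left alone. The point is on its axis, 50 mm above its underside
Not all that is in view belongs to the job. Leave any blue look-alike of the part that bears iron_c alone.

How it is judged:
By the outcome, as a careful person would: the job done as asked, in the order asked, and still so for the second after the job is handed in, with the robot touching nothing.
It also fails if it takes over 112 s, if anything falls off the work surface, if the arm or the gripper's body presses on something with over 40 N, if the wrist force passes 120 N, or if a joint passes its speed limit or range.

## Working session

There is one attempt and no reset: what is moved stays moved. The work goes in short steps, Python scripts to look and compute and a tool call to move; the robot and the scene stay as the last step left them, time stands still between calls to the robot, and variables do not carry over. Pictures are saved under pics/ and viewed, and the job is handed in when it is done.

Besides the shell and the picture viewer there is one more tool, called after "Call:" in YAML: its name, and indented under it one key for each argument. servo_tool: Moves the arm, as the interface text tells. Its arguments: {"type":"object","properties":{"rows":{"type":"array"},"newtons":{"type":"number"}},"required":["rows"]}

```bash
mkdir -p pics; ls; python3 - <<'E'
from cell import *
import cv2,numpy as np
print(get_obs())
for n in("scene","top"):
    cv2.imwrite(f"pics/{n}0.png",capture(n)); print(n,camera_info(n))
E
```

```text
pics
{'time': 0.0, 'joints': array([-1.28797728e+00,  3.14242650e-01, -4.80847125e-02,  1.21019131e+00,
        1.57505374e-05,  1.57078884e+00]), 'joint_vel': array([ 0.00051838,  0.00056137,  0.00098311,  0.00115819,  0.00052431,
       -0.0019684 ]), 'tau': array([ 8.04344768e-05, -5.39587283e+01,  3.39748836e+01,  1.92651671e-02,
       -3.78410323e-04, -3.21922755e-06]), 'eef_pos': array([ 167.28529601, -575.61887277,  238.42211237]), 'ee_rot': array([-3.14157689e+00,  1.72234635e-03, -1.28796980e+00]), 'wrist_force': array([ 0.16738139, -0.21094139, -0.54246144]), 'moment': array([ 0.01263769, -0.01553117,  0.03733306]), 'gripper_width': 1.0013782517572558}
scene {'intrinsics': array([[451.54361145,   0.        , 312.66282517],
       [  0.        , 451.54361145, 197.274227  ],
       [  0.        ,   0.        ,   1.        ]]), 'eye': array([-364.10242292, -585.75979097,  668.87407403]), 'rotation': array([ 0.98713991, -0.0152734 , -0.9764703 ])}
top {'intrinsics': array([[431.17965592,   0.        , 321.51325577],
       [  0.        , 431.17965592, 200.64011069],
       [  0.        ,   0.        ,   1.        ]]), 'eye': array([ 267.44228113, -104.55533111, 1226.43496652]), 'rotation': array([ 0.1105567 ,  0.01703321, -1.59302692])}
```

View pics/scene0.png

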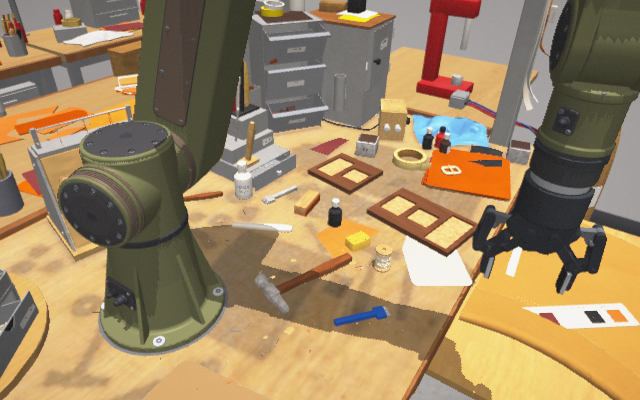

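View pics/top0.png

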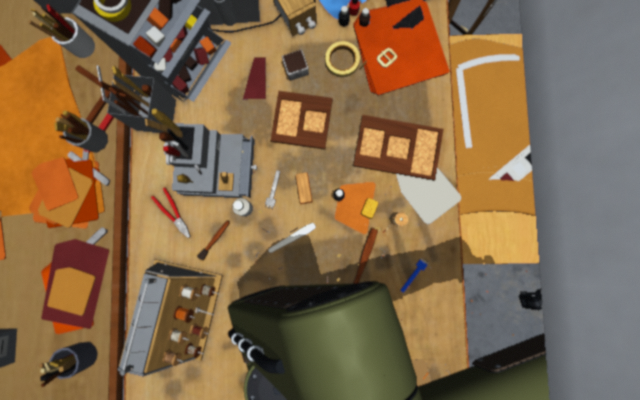

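```bash
cat > h.py <<'E'
from cell import *
import cv2,numpy as np
from scipy.spatial.transform import Rotation as Ro
class Cam:
    def __init__(s,n):
        c=camera_info(n); s.K=c['intrinsics']; s.e=c['eye']; s.R=Ro.from_euler('xyz',c['rotation']).as_matrix()
        s.c=c
    def proj(s,P):
        q=(np.atleast_2d(P)-s.e)@s.R; q=q*[1,-1,-1]
        p=q@s.K.T; return p[:,:2]/p[:,2:]
    def ray(s,uv):
        uv=np.atleast_2d(uv).astype(float)
        d=np.c_[uv,np.ones(len(uv))]@np.linalg.inv(s.K).T*[1,-1,-1]
        return d@s.R.T
    def plane(s,uv,z):
        d=s.ray(uv); t=(z-s.e[2])/d[:,2]; return s.e+t[:,None]*d
T=Cam("top"); S=Cam("scene")
def tri(ut,us):
    a,b=T.ray(ut)[0],S.ray(us)[0]
    A=np.c_[a,-b]; x=np.linalg.lstsq(A,S.e-T.e,rcond=None)[0]
    p,q=T.e+a*x[0],S.e+b*x[1]; return (p+q)/2,np.linalg.norm(p-q)
def crop(img,x0,y0,x1,y1,f,name):
    cv2.imwrite(name,cv2.resize(img[y0:y1,x0:x1],None,fx=f,fy=f,interpolation=cv2.INTER_CUBIC))
E
python3 - <<'E'
from h import *
print([k for k in T.c], [k for k in S.c])
t=cv2.imread('pics/top0.png'); s=cv2.imread('pics/scene0.png')
crop(t,225,85,465,265,3.3,'pics/t_c.png'); crop(s,220,140,480,290,3,'pics/s_c.png')
print(T.proj([[0,0,0],[167.4,-576,239]]),S.proj([[0,0,0],[167.4,-576,239]]))
E
```

```text
['intrinsics', 'eye', 'rotation'] ['intrinsics', 'eye', 'rotation']
[[293.38272577 346.771062  ]
 [540.95995729 288.82617841]] [[164.97660412 302.35766721]
 [521.64282616 283.4509419 ]]
```

View pics/t_c.png

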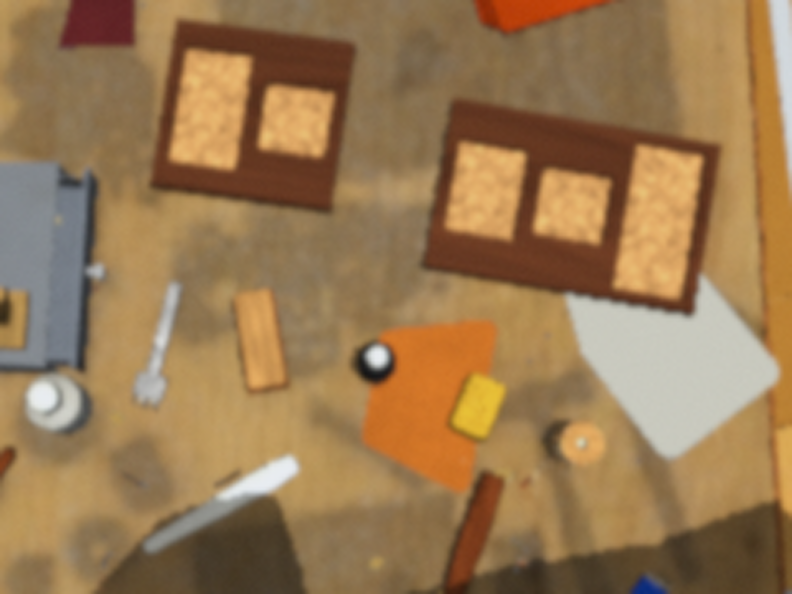

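View pics/s_c.png

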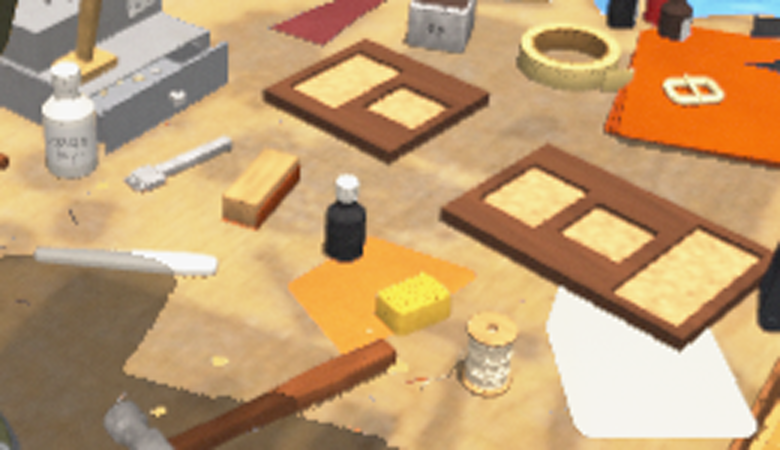

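```bash
cat > seg.py <<'E'
from h import *
f=4;ox,oy=225,85
def big(t): return cv2.resize(t[85:265,225:465],None,fx=f,fy=f,interpolation=cv2.INTER_CUBIC)
def topx(p): return (np.asarray(p,float)+.5)/f-.5+[ox,oy]
def masks(t):
    b=big(t); h=cv2.cvtColor(b,cv2.COLOR_BGR2HSV); return b,h
def blobs(m,amin):
    m=cv2.morphologyEx(m.astype(np.uint8)*255,cv2.MORPH_OPEN,np.ones((5,5)))
    cs,_=cv2.findContours(m,cv2.RETR_EXTERNAL,cv2.CHAIN_APPROX_NONE)
    return [c[:,0,:] for c in cs if cv2.contourArea(c)>amin]
def rect(c,z):
    W=T.plane(topx(c),z)[:,:2]
    (cx,cy),(w,h),a=cv2.minAreaRect(W.astype(np.float32))
    if w>h: L,l,ang=w,h,a
    else: L,l,ang=h,w,a+90
    ang=(ang+90)%180-90
    hull=cv2.convexHull(W.astype(np.float32)); M=cv2.moments(hull)
    return np.round([cx,cy,L,l,ang,M['m10']/M['m00'],M['m01']/M['m00']],1)
E
python3 - <<'E'
from seg import *
b,h=masks(cv2.imread('pics/top0.png'))
for n,p in dict(wood=(300,165),brown=(60*4-0,15*4),tray=(205,200),wax=(478*4/3.3,410*4/3.3),sander=(265*4/3.3,345*4/3.3),iron=(163*4/3.3,330*4/3.3),spool=(575*4/3.3,455*4/3.3),pap=(430*4/3.3,380*4/3.3),bench=(200*4/3.3,420*4/3.3),cork=(210*4/3.3,110*4/3.3),flange=(595*4/3.3,440*4/3.3),body=(365*4/3.3,375*4/3.3),tr=(560*4/3.3,150*4/3.3)).items():
    print(n,h[int(p[1]),int(p[0])],b[int(p[1]),int(p[0])])
E
```

```text
wood [ 10 172  95] [31 53 95]
brown [ 15 150 146] [ 60 102 146]
tray [ 10 165 111] [ 39  63 111]
wax [ 23 195 226] [ 53 183 226]
sander [ 17 151 201] [ 82 148 201]
iron [ 18   6 200] [195 198 200]
spool [ 17 146 223] [ 95 167 223]
pap [ 14 205 215] [ 42 123 215]
bench [ 18 124 187] [ 96 152 187]
cork [ 17 138 226] [104 172 226]
flange [ 17 147 222] [ 94 166 222]
body [16 85 33] [22 28 33]
tr [ 11 175  99] [31 55 99]
```

```bash
python3 - <<'E'
from seg import *
b,h=masks(cv2.imread('pics/top0.png'))
H,Sa,V=[h[...,i].astype(int) for i in range(3)]
box=lambda x0,y0,x1,y1:(lambda m:(m.__setitem__((slice(int(y0*4/3.3),int(y1*4/3.3)),slice(int(x0*4/3.3),int(x1*4/3.3))),True),m)[1])(np.zeros(H.shape,bool))
sp={'tray':((H<14)&(Sa>130)&(V<135)&(box(140,10,360,220)|box(415,90,725,320)),14,5000),
'cork':((V>190)&(Sa<165)&(box(140,10,360,220)|box(415,90,725,320)),8,2000),
'wax':((H>=20)&(H<35)&(Sa>160)&(V>150),22,1000),
'sander':((H>=12)&(Sa>137)&(V>150)&box(225,280,300,400),27,1000),
'iron':((Sa<70)&(V>140)&box(125,275,190,420),11,500),
'cap':((Sa<60)&(V>150)&box(350,335,400,390),72,200),
'black':((V<90)&box(345,330,400,390),56,300),
'spool':((V>197)&(Sa>100)&box(550,415,612,475),51,300),
'glue':((V>150)&(Sa<70)&box(20,370,95,440),101,300)}
o=b.copy()
for n,(m,z,a) in sp.items():
    for c in blobs(m,a):
        print(n,rect(c,z)); cv2.drawContours(o,[c[:,None]],-1,(255,0,255),1)
cv2.imwrite('pics/seg.png',cv2.resize(o,None,fx=.83,fy=.83))
E
```

```text
tray [ 552.4 -308.9  236.1  153.4   78.3  552.9 -308.2]
tray [641.1 -33.7 159.6 152.9  80.3 640.8 -33.8]
cork [ 553.1 -309.5   57.2   56.5   78.3  552.6 -309.2]
cork [ 537.  -384.4  127.2   57.3  -12.4  537.  -384. ]
cork [ 568.6 -235.    76.8   56.4  -11.2  568.7 -235.1]
cork [635.9 -70.4  56.8  55.5  80.1 635.8 -70.4]
cork [648.5   4.4 101.   57.1  -9.2 648.1   4.1]
wax [ 378.8 -221.7   53.1   35.4  -24.4  378.3 -221.6]
sander [438.3 -37.2  89.3  36.7   6.6 438.4 -36.6]
iron [441.2  48.4 109.9  27.7 -16.4 434.1  51.9]
cap [ 417.  -135.1   17.    16.2   -1.4  417.  -135.4]
black [ 409.4 -130.7   32.1   22.3   65.2  410.6 -131.3]
spool [ 343.2 -304.    34.7   32.7   88.6  343.2 -304.2]
glue [382.4 125.6  44.2  43.6   0.  383.  125.9]
```

View pics/seg.png

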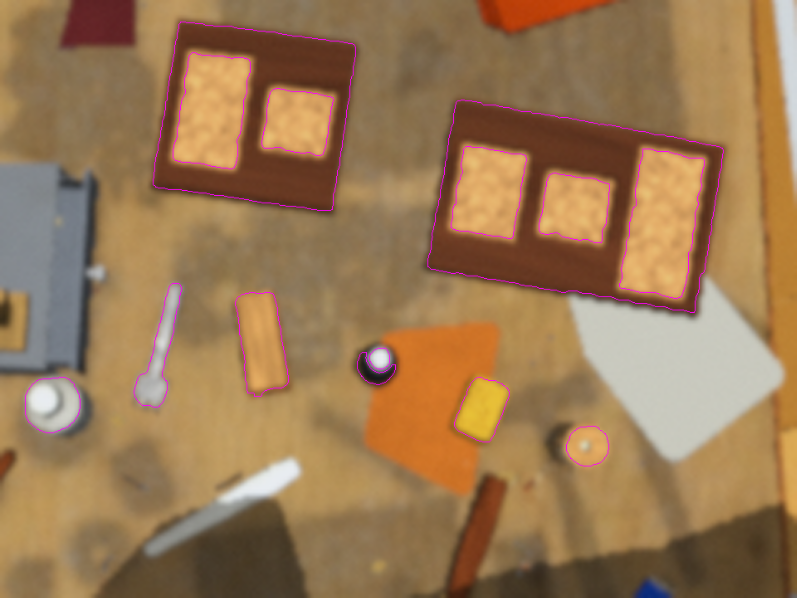

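```bash
python3 - <<'E'
from seg import *
b,h=masks(cv2.imread('pics/top0.png'))
H,Sa,V=[h[...,i].astype(int) for i in range(3)]
m=(Sa<70)&(V>140); z=np.zeros_like(m); z[int(275*4/3.3):int(420*4/3.3),int(125*4/3.3):int(190*4/3.3)]=1
c=blobs(m&z,500)[0]; mm=np.zeros(m.shape,np.uint8); cv2.drawContours(mm,[c[:,None]],-1,1,-1)
ys,xs=np.nonzero(mm); W=T.plane(topx(np.c_[xs,ys]),11)[:,:2]
sh=W[W[:,0]>430]; 
for _ in range(3):
    vx,vy,x0,y0=cv2.fitLine(sh.astype(np.float32),cv2.DIST_L2,0,.01,.01).ravel()
    d=np.array([vx,vy])*np.sign(vx); s=(W-[x0,y0])@d; mid=(s.min()+s.max())/2
    q=np.array([x0,y0])+d*mid; sh=W[(s-mid>-15)]
print('iron mid',q,'ang',np.degrees(np.arctan2(d[1],d[0])),'len',s.max()-s.min())
tt=lambda x,y:np.array([x,y])/3.3+[225,85]; ss=lambda x,y:np.array([x,y])/3+[220,140]
for n,a,bb in [('cap',(377,357),(347,184)),('spooltop',(583,441),(492,329)),('glue cap',(43,396),(66,70)),('drawer far',(97,170),(228,45)),('drawer near',(83,370),(105,118)),('tray3 far-left',(455,101),(547,146)),('tray3 nearright',(694,312),(681,343)),('tray2 far left',(180,20),(367,40)),('tray2 nearright',(331,209),(390,155)),('knob',(97,270),(178,97))]:
    p,e=tri(tt(*a),ss(*bb)); print(n,p.round(1),round(e,1))
E
```

```text
iron mid [441.61690372  49.658606  ] ang -13.816613 len 109.70922092684235
cap [ 416.  -136.2   65. ] 0.0
spooltop [ 343.6 -304.4   45.9] 2.2
glue cap [387.4 133.   94.6] 0.5
drawer far [583.7  99.2  44.4] 4.6
drawer near [413.  112.   40.9] 3.5
tray3 far-left [ 647.9 -211.8    9.1] 1.0
tray3 nearright [ 455.2 -410.8    7. ] 3.0
tray2 far left [728.7  28.9   9.2] 0.2
tray2 nearright [ 554.4 -100.5    6.8] 1.4
knob [502.5 101.5  23.6] 0.3
```

Call:
servo_tool:
  rows:
    - {"twist": -1, "grip": 0.5}
    - {"twist": -1}
    - {"twist": -1}
    - {"twist": -1}
    - {"twist": -1}
    - {"twist": -1}
    - {"twist": -1}
    - {"twist": -1}
    - {"twist": -1}
    - {"twist": -1}
  newtons: 40

```text
schema error: expected keys tx, ty, tz, twist, grip
```

Call:
servo_tool:
  rows:
    - {"twist": -1}
    - {"twist": -1}
    - {"twist": -1}
    - {"twist": -1}
    - {"twist": -1}
    - {"twist": -1}
    - {"twist": -1}
    - {"twist": -1}
    - {"twist": -1}
    - {"twist": -1}

```text
schema error: expected keys tx, ty, tz, twist, grip
```

Call:
servo_tool:
  rows:
    - {"twist": -1}
    - {"twist": -1}
    - {"twist": -1}
    - {"twist": -0.23}
    - {}

```text
schema error: expected keys tx, ty, tz, twist, grip
```

Call:
servo_tool:
  rows:
    - {"tx": 0, "ty": 0, "tz": 0, "twist": -1, "grip": 0.5}
    - {"tx": 0, "ty": 0, "tz": 0, "twist": -1, "grip": 0.5}
    - {"tx": 0, "ty": 0, "tz": 0, "twist": -1, "grip": 0.5}
    - {"tx": 0, "ty": 0, "tz": 0, "twist": -1, "grip": 0.5}
    - {"tx": 0, "ty": 0, "tz": 0, "twist": -1, "grip": 0.5}
    - {"tx": 0, "ty": 0, "tz": 0, "twist": -1, "grip": 0.5}
    - {"tx": 0, "ty": 0, "tz": 0, "twist": -1, "grip": 0.5}
    - {"tx": 0, "ty": 0, "tz": 0, "twist": -1, "grip": 0.5}
    - {"tx": 0, "ty": 0, "tz": 0, "twist": -1, "grip": 0.5}
    - {"tx": 0, "ty": 0, "tz": 0, "twist": -1, "grip": 0.5}
  newtons: 40

```text
time: 1.1
eef_pos: [167.3, -575.8, 238.8]
ee_rot: [-3.141, 0.001, -0.236]
wrist_force: [-0.7, -0.6, 0.3]
gripper_width: 0.75
```

Call:
servo_tool:
  rows:
    - {"tx": 0, "ty": 0, "tz": 0, "twist": -1, "grip": 0.5}
    - {"tx": 0, "ty": 0, "tz": 0, "twist": -1, "grip": 0.5}
    - {"tx": 0, "ty": 0, "tz": 0, "twist": -1, "grip": 0.5}
    - {"tx": 0, "ty": 0, "tz": 0, "twist": -1, "grip": 0.5}
    - {"tx": 0, "ty": 0, "tz": 0, "twist": -1, "grip": 0.5}
    - {"tx": 0, "ty": 0, "tz": 0, "twist": -1, "grip": 0.5}
    - {"tx": 0, "ty": 0, "tz": 0, "twist": -1, "grip": 0.5}
    - {"tx": 0, "ty": 0, "tz": 0, "twist": -1, "grip": 0.5}
    - {"tx": 0, "ty": 0, "tz": 0, "twist": -1, "grip": 0.5}
    - {"tx": 0, "ty": 0, "tz": 0, "twist": -1, "grip": 0.5}

```text
time: 2.1
eef_pos: [167.4, -575.8, 238.8]
ee_rot: [-3.141, -0.001, 0.811]
wrist_force: [0.1, -0.0, -0.4]
gripper_width: 0.752
```

```bash
cat > plan.py <<'E'
import sys
from h import *
# usage: plan.py x y z yawdeg
x,y,z,yaw=map(float,sys.argv[1:5])
o=get_obs(); p=np.array(o['eef_pos']); cy=o['ee_rot'][2]
R=Ro.from_euler('xyz',o['ee_rot']).as_matrix()
dy=(np.degrees(cy)-yaw+180)%360-180
# after the turn
Rz=Ro.from_euler('xyz',[np.pi,0,np.radians(yaw)]).as_matrix()
d=np.array([x,y,z])-p
print('t',round(o['time'],2),'pos',p.round(1),'yaw',round(np.degrees(cy),1),'dist',d.round(1))
print('twist units',round(dy/6,3),'| after turn tool tx,ty,tz units',(Rz.T@d/500).round(4),'| before turn',(R.T@d/500).round(4), 'f',o['wrist_force'].round(1),'g',round(o['gripper_width']*85,1))
E
python3 plan.py 378.5 -221.7 130 65.6
```

```text
t 2.1 pos [ 167.4 -575.8  238.8] yaw 46.5 dist [ 211.1  354.1 -108.8]
twist units -3.191 | after turn tool tx,ty,tz units [0.8194 0.092  0.2176] | before turn [ 0.8041 -0.1817  0.2182] f [ 0.1 -0.  -0.4] g 63.9
```

Call:
servo_tool:
  rows:
    - {"tx": 0, "ty": 0, "tz": 0, "twist": -1, "grip": 0.5}
    - {"tx": 0, "ty": 0, "tz": 0, "twist": -1, "grip": 0.5}
    - {"tx": 0, "ty": 0, "tz": 0, "twist": -1, "grip": 0.5}
    - {"tx": 0, "ty": 0, "tz": 0, "twist": -0.19, "grip": 0.5}
    - {"tx": 0.09, "ty": 0.01, "tz": 0.024, "twist": 0, "grip": 0.5}
    - {"tx": 0.09, "ty": 0.01, "tz": 0.024, "twist": 0, "grip": 0.5}
    - {"tx": 0.09, "ty": 0.01, "tz": 0.024, "twist": 0, "grip": 0.5}
    - {"tx": 0.09, "ty": 0.01, "tz": 0.024, "twist": 0, "grip": 0.5}
    - {"tx": 0.09, "ty": 0.01, "tz": 0.024, "twist": 0, "grip": 0.5}
    - {"tx": 0.09, "ty": 0.01, "tz": 0.024, "twist": 0, "grip": 0.5}

```text
time: 3.1
eef_pos: [307.8, -341.6, 166.8]
ee_rot: [3.141, -0.0, 1.138]
wrist_force: [0.5, -0.2, -1.0]
gripper_width: 0.751
```

```bash
python3 plan.py 378.5 -221.7 130 65.6
```

```text
t 3.1 pos [ 307.8 -341.6  166.8] yaw 65.2 dist [ 70.7 119.9 -36.8]
twist units -0.067 | after turn tool tx,ty,tz units [0.2768 0.0297 0.0736] | before turn [0.277  0.0277 0.0737] f [ 0.5 -0.2 -1. ] g 63.8
```

Call:
servo_tool:
  rows:
    - {"tx": 0.09, "ty": 0.01, "tz": 0.024, "twist": -0.06, "grip": 0.5}
    - {"tx": 0.09, "ty": 0.01, "tz": 0.024, "twist": 0, "grip": 0.5}
    - {"tx": 0.09, "ty": 0.01, "tz": 0.024, "twist": 0, "grip": 0.5}
    - {"tx": 0, "ty": 0, "tz": 0, "twist": 0, "grip": 0.5}
    - {"tx": 0, "ty": 0, "tz": 0, "twist": 0, "grip": 0.5}

```text
time: 3.6
eef_pos: [376.9, -225.7, 131.0]
ee_rot: [-3.141, 0.0, 1.148]
wrist_force: [-0.2, -1.1, 0.1]
gripper_width: 0.751
```

```bash
python3 plan.py 378.5 -221.7 15 65.6; python3 - <<'E'
from h import *
s=capture("scene"); cv2.imwrite('pics/s1.png',s); crop(s,300,130,500,280,4,'pics/s1c.png')
t=capture("top"); cv2.imwrite('pics/t1.png',t); crop(t,300,130,460,250,4,'pics/t1c.png')
E
```

```text
t 3.6 pos [ 376.9 -225.7  131. ] yaw 65.8 dist [   1.6    4.  -116. ]
twist units 0.033 | after turn tool tx,ty,tz units [ 0.0086 -0.0003  0.2321] | before turn [ 8.700e-03 -1.000e-04  2.321e-01] f [-0.2 -1.1  0.1] g 63.8
```

View pics/s1c.png

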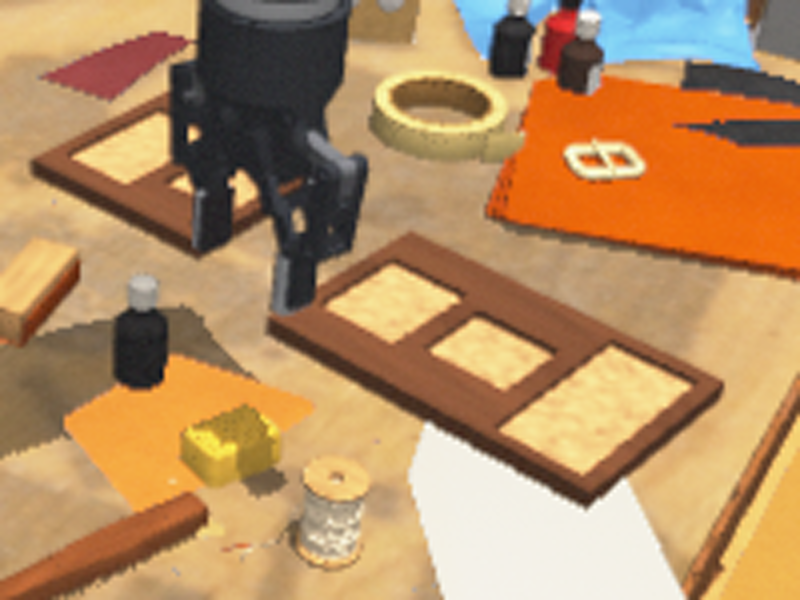

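View pics/t1c.png

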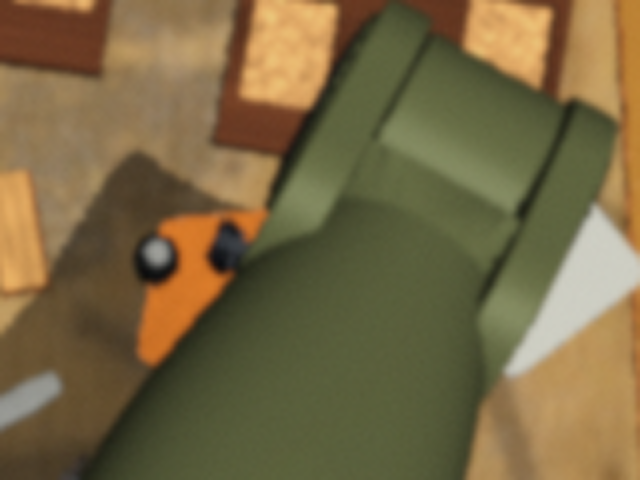

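```bash
python3 - <<'E'
from h import *
j=np.array([.41,.91])
for z in (139,131,123):
    for sgn in(-1,1): print(z,sgn,(S.proj([*(np.array([377,-226])+sgn*j*36),z])[0]-[300,130])*4)
print((S.proj([[343.2,-304,51],[416.5,-135,72],[416.5,-135,0]])-[300,130])*4)
E
```

```text
139 -1 [293.8939155  290.61295869]
139 1 [213.27683616 227.71460199]
131 -1 [292.53648524 303.17080916]
131 1 [212.34225798 239.91410187]
123 -1 [291.19156159 315.61295855]
123 1 [211.41585717 252.00685867]
[[338.0551898  471.2273786 ]
 [141.83484994 274.63810342]
 [136.8288689  371.37209637]]
```

Call:
servo_tool:
  rows:
    - {"tx": 0.008, "ty": 0, "tz": 0.05, "twist": 0.03, "grip": 0.4}
    - {"tx": 0, "ty": 0, "tz": 0.07, "twist": 0, "grip": 0.4}
    - {"tx": 0, "ty": 0, "tz": 0.06, "twist": 0, "grip": 0.4}
    - {"tx": 0, "ty": 0, "tz": 0.04, "twist": 0, "grip": 0.4}
    - {"tx": 0, "ty": 0, "tz": 0.01, "twist": 0, "grip": 0.4}
    - {"tx": 0, "ty": 0, "tz": 0, "twist": 0, "grip": 0.4}

```text
time: 4.3
eef_pos: [377.7, -223.8, 16.2]
ee_rot: [-3.141, 0.0, 1.141]
wrist_force: [-0.6, 0.0, 0.4]
gripper_width: 0.703
```

```bash
python3 plan.py 378.5 -221.7 13 65.6
```

```text
t 4.3 pos [ 377.7 -223.8   16.2] yaw 65.4 dist [ 0.8  2.1 -3.2]
twist units -0.037 | after turn tool tx,ty,tz units [ 0.0045 -0.0002  0.0063] | before turn [ 0.0045 -0.0003  0.0063] f [-0.6  0.   0.4] g 59.7
```

Call:
servo_tool:
  rows:
    - {"tx": 0.004, "ty": 0, "tz": 0.006, "twist": 0, "grip": 0.4}
    - {"tx": 0, "ty": 0, "tz": 0, "twist": 0, "grip": -0.4}
    - {"tx": 0, "ty": 0, "tz": 0, "twist": 0, "grip": -0.4}
    - {"tx": 0, "ty": 0, "tz": 0, "twist": 0, "grip": -0.4}
    - {"tx": 0, "ty": 0, "tz": 0, "twist": 0, "grip": -0.4}
    - {"tx": 0, "ty": 0, "tz": 0, "twist": 0, "grip": -0.4}
  newtons: 40

```text
time: 4.9
eef_pos: [380.0, -221.6, 14.5]
ee_rot: [3.14, 0.001, 1.144]
wrist_force: [-1.3, 0.6, 5.9]
gripper_width: 0.407
```

```bash
python3 plan.py 567.9 -234.1 90 78.3
```

```text
t 4.9 pos [ 380.  -221.6   14.5] yaw 65.5 dist [187.9 -12.5  75.5]
twist units -2.126 | after turn tool tx,ty,tz units [ 0.0517  0.373  -0.1511] | before turn [ 0.1327  0.3527 -0.1505] f [-1.3  0.6  5.9] g 34.6
```

Call:
servo_tool:
  rows:
    - {"tx": 0, "ty": 0, "tz": 0, "twist": 0, "grip": -0.4}
    - {"tx": 0, "ty": 0, "tz": -0.03, "twist": 0, "grip": -0.4}
    - {"tx": 0, "ty": 0, "tz": -0.05, "twist": 0, "grip": -0.4}
    - {"tx": 0, "ty": 0, "tz": -0.07, "twist": 0, "grip": -0.4}
    - {"tx": 0, "ty": 0, "tz": 0, "twist": 0, "grip": -0.4}

```text
time: 5.4
eef_pos: [382.4, -222.8, 92.7]
ee_rot: [3.134, 0.001, 1.144]
wrist_force: [0.5, -0.1, -0.7]
gripper_width: 0.405
```

```bash
python3 plan.py 567.9 -234.1 90 78.3; python3 - <<'E'
from h import *
s=capture("scene"); cv2.imwrite('pics/s2.png',s); crop(s,300,130,500,280,4,'pics/s2c.png')
E
```

```text
t 5.4 pos [ 382.4 -222.8   92.7] yaw 65.5 dist [185.5 -11.3  -2.7]
twist units -2.127 | after turn tool tx,ty,tz units [0.0532 0.3679 0.0054] | before turn [0.1331 0.347  0.0079] f [ 0.5 -0.1 -0.7] g 34.4
```

View pics/s2c.png

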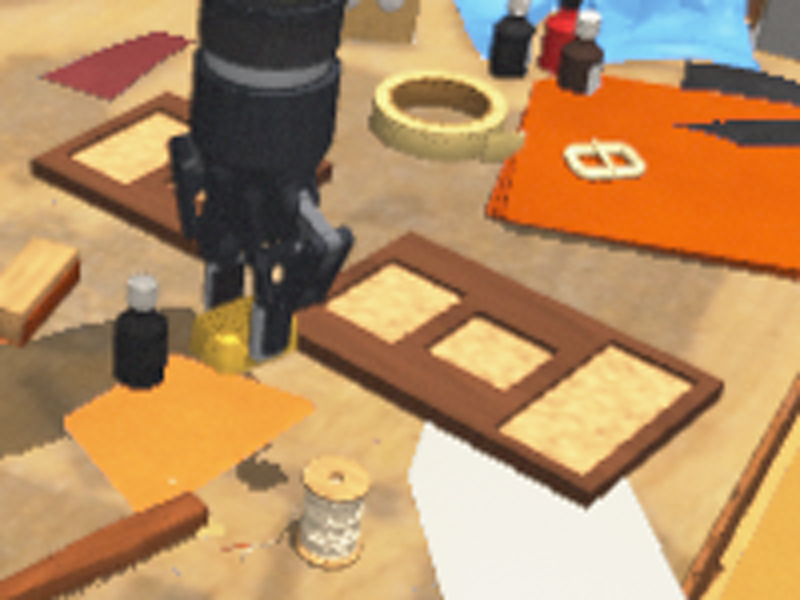

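```bash
python3 - <<'E'
from h import *
j=np.array([.415,.91]); l=np.array([.91,-.415]); P=np.array([382,-222.5])
for z in (93,89,85,81): print(z,'tip-',((S.proj([*(P-j*22),z])[0]-[300,130])*4).round(), 'wax corners',[((S.proj([*(P+a*j*19+b*l*27.5),z-5])[0]-[300,130])*4).round() for a,b in((-1,-1),(1,-1),(-1,1))],z-5)
E
```

```text
93 tip- [269. 342.] wax corners [array([224., 361.]), array([184., 326.]), array([305., 332.])] 88
89 tip- [268. 348.] wax corners [array([224., 367.]), array([184., 332.]), array([304., 338.])] 84
85 tip- [268. 353.] wax corners [array([223., 373.]), array([183., 338.]), array([303., 343.])] 80
81 tip- [267. 359.] wax corners [array([223., 379.]), array([183., 344.]), array([303., 349.])] 76
```

```bash
python3 - <<'E'
from h import *
s=cv2.imread('pics/s2.png'); crop(s,335,175,385,230,11,'pics/s2d.png')
E
```

```text
(no output)
```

View pics/s2d.png

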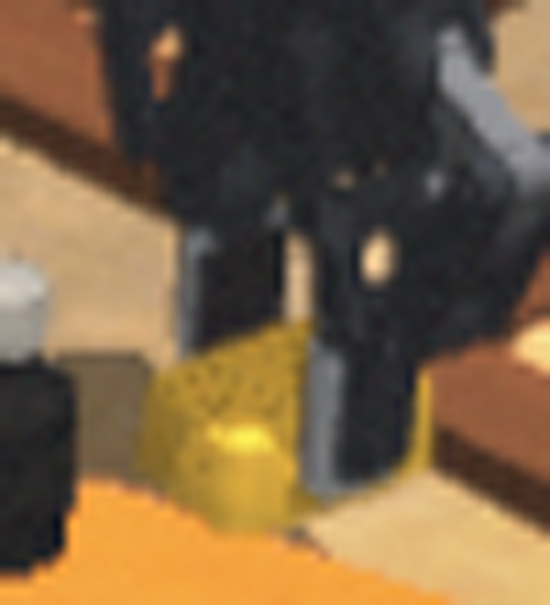

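Call:
servo_tool:
  rows:
    - {"tx": 0, "ty": 0, "tz": 0, "twist": -1, "grip": -0.4}
    - {"tx": 0, "ty": 0, "tz": 0, "twist": -1, "grip": -0.4}
    - {"tx": 0.013, "ty": 0.04, "tz": 0, "twist": -0.13, "grip": -0.4}
    - {"tx": 0.01, "ty": 0.08, "tz": 0, "twist": 0, "grip": -0.4}
    - {"tx": 0.01, "ty": 0.08, "tz": 0.02, "twist": 0, "grip": -0.4}
    - {"tx": 0.01, "ty": 0.08, "tz": 0.02, "twist": 0, "grip": -0.4}
    - {"tx": 0.01, "ty": 0.06, "tz": 0.02, "twist": 0, "grip": -0.4}
    - {"tx": 0, "ty": 0.028, "tz": 0.02, "twist": 0, "grip": -0.4}
    - {"tx": 0, "ty": 0, "tz": 0, "twist": 0, "grip": -0.4}
    - {"tx": 0, "ty": 0, "tz": 0, "twist": 0, "grip": -0.4}

```text
time: 6.45
eef_pos: [563.4, -232.2, 47.1]
ee_rot: [-3.139, -0.0, 1.367]
wrist_force: [-0.5, -0.0, -1.4]
gripper_width: 0.406
```

```bash
python3 plan.py 567.9 -234.1 30 78.3
```

```text
t 6.45 pos [ 563.4 -232.2   47.1] yaw 78.3 dist [  4.5  -1.9 -17.1]
twist units 0.003 | after turn tool tx,ty,tz units [-0.002   0.0095  0.0342] | before turn [-0.002   0.0096  0.0341] f [-0.5 -0.  -1.4] g 34.5
```

Call:
servo_tool:
  rows:
    - {"tx": -0.002, "ty": 0.009, "tz": 0.02, "twist": 0, "grip": -0.4}
    - {"tx": 0, "ty": 0, "tz": 0.014, "twist": 0, "grip": -0.4}
    - {"tx": 0, "ty": 0, "tz": 0, "twist": 0, "grip": -0.4}
    - {"tx": 0, "ty": 0, "tz": 0, "twist": 0, "grip": -0.4}

```text
time: 6.85
eef_pos: [568.4, -234.6, 31.2]
ee_rot: [-3.141, -0.0, 1.366]
wrist_force: [0.8, -0.0, -1.1]
gripper_width: 0.406
```

```bash
python3 plan.py 567.9 -234.1 23 78.3
```

```text
t 6.85 pos [ 568.4 -234.6   31.2] yaw 78.3 dist [-0.5  0.5 -8.2]
twist units -0.002 | after turn tool tx,ty,tz units [ 0.0007 -0.0012  0.0163] | before turn [ 0.0007 -0.0012  0.0163] f [ 0.8 -0.  -1.1] g 34.5
```

Call:
servo_tool:
  rows:
    - {"tx": 0, "ty": -0.001, "tz": 0.008, "twist": 0, "grip": -0.4}
    - {"tx": 0, "ty": 0, "tz": 0.004, "twist": 0, "grip": -0.4}
    - {"tx": 0, "ty": 0, "tz": 0.003, "twist": 0, "grip": -0.4}
    - {"tx": 0, "ty": 0, "tz": 0, "twist": 0, "grip": -0.4}

```text
time: 7.25
eef_pos: [568.4, -234.5, 23.6]
ee_rot: [-3.141, -0.0, 1.367]
wrist_force: [-0.4, 0.0, -0.7]
gripper_width: 0.403
```

```bash
python3 plan.py 567.9 -234.1 21 78.3;  python3 - <<'E'
from h import *
s=capture("scene"); cv2.imwrite('pics/s3.png',s); crop(s,360,160,480,250,6,'pics/s3c.png')
E
```

```text
t 7.25 pos [ 568.4 -234.5   23.6] yaw 78.3 dist [-0.5  0.4 -2.6]
twist units 0.0 | after turn tool tx,ty,tz units [ 0.0006 -0.0011  0.0052] | before turn [ 0.0006 -0.0011  0.0052] f [-0.4  0.  -0.7] g 34.2
```

View pics/s3c.png

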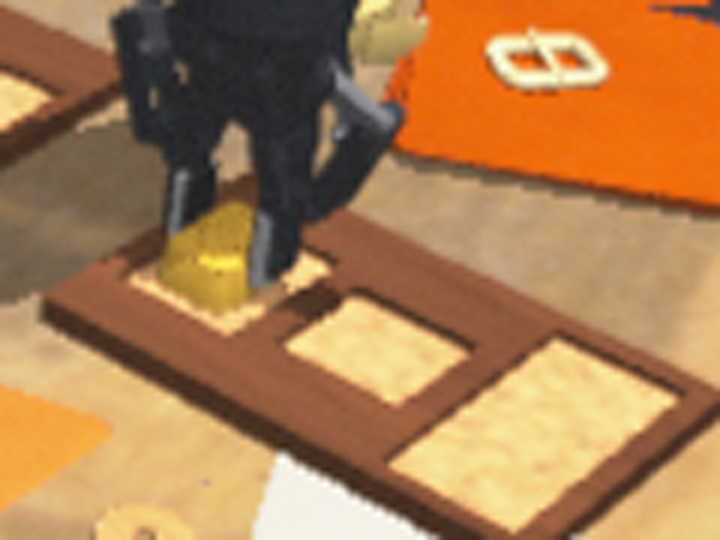

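Call:
servo_tool:
  rows:
    - {"tx": 0, "ty": 0, "tz": 0.002, "twist": 0, "grip": -0.4}
    - {"tx": 0, "ty": 0, "tz": 0.002, "twist": 0, "grip": -0.4}
    - {"tx": 0, "ty": 0, "tz": 0, "twist": 0, "grip": -0.4}

```text
time: 7.6
eef_pos: [568.8, -234.6, 22.5]
ee_rot: [3.141, 0.0, 1.367]
wrist_force: [-1.1, 0.7, 5.3]
gripper_width: 0.405
```

Call:
servo_tool:
  rows:
    - {"tx": 0, "ty": 0, "tz": 0, "twist": 0, "grip": 0.05}
    - {"tx": 0, "ty": 0, "tz": 0, "twist": 0, "grip": 0.05}
    - {"tx": 0, "ty": 0, "tz": 0, "twist": 0, "grip": 0.05}
    - {"tx": 0, "ty": 0, "tz": -0.02, "twist": 0, "grip": 0.05}
    - {"tx": 0, "ty": 0, "tz": -0.06, "twist": 0, "grip": 0.1}
    - {"tx": 0, "ty": 0, "tz": -0.09, "twist": 0, "grip": 0.2}
    - {"tx": 0, "ty": 0, "tz": -0.07, "twist": 0, "grip": 0.2}
    - {"tx": 0, "ty": 0, "tz": 0, "twist": 0, "grip": 0.2}

```text
time: 8.4
eef_pos: [572.2, -236.0, 148.5]
ee_rot: [3.132, 0.002, 1.367]
wrist_force: [1.7, 0.5, 0.4]
gripper_width: 0.605
```

```bash
python3 plan.py 343.2 -304.2 120 78.3;  python3 - <<'E'
from h import *
s=capture("scene"); cv2.imwrite('pics/s4.png',s); crop(s,360,160,480,250,6,'pics/s4c.png')
E
```

```text
t 8.4 pos [ 572.2 -236.   148.5] yaw 78.3 dist [-229.   -68.2  -28.5]
twist units 0.001 | after turn tool tx,ty,tz units [-0.2264 -0.4209  0.0569] | before turn [-0.2262 -0.4214  0.0532] f [1.7 0.5 0.4] g 51.5
```

View pics/s4c.png

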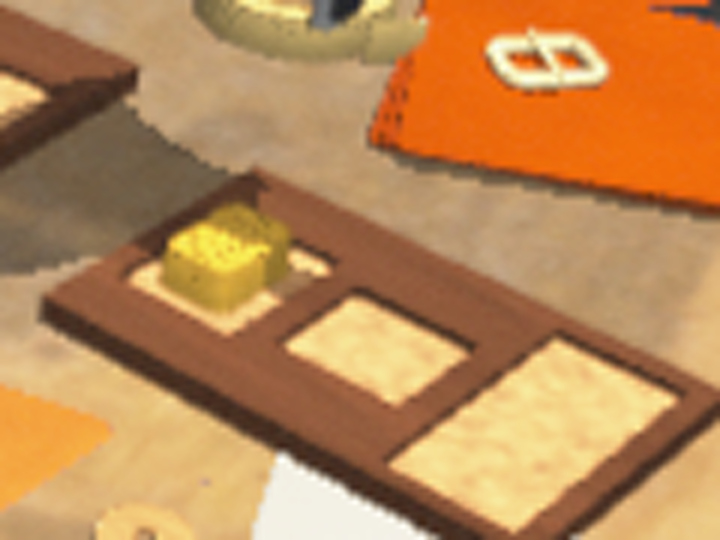

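Call:
servo_tool:
  rows:
    - {"tx": -0.02, "ty": -0.035, "tz": 0, "twist": 0, "grip": 0.3}
    - {"tx": -0.038, "ty": -0.07, "tz": 0, "twist": 0, "grip": 0.3}
    - {"tx": -0.038, "ty": -0.07, "tz": 0.01, "twist": 0, "grip": 0.3}
    - {"tx": -0.038, "ty": -0.07, "tz": 0.02, "twist": 0, "grip": 0.3}
    - {"tx": -0.038, "ty": -0.07, "tz": 0.02, "twist": 0, "grip": 0.3}
    - {"tx": -0.035, "ty": -0.07, "tz": 0, "twist": 0, "grip": 0.3}
    - {"tx": -0.02, "ty": -0.035, "tz": 0, "twist": 0, "grip": 0.3}
    - {"tx": 0, "ty": 0, "tz": 0, "twist": 0, "grip": 0.3}
    - {"tx": 0, "ty": 0, "tz": 0, "twist": 0, "grip": 0.3}

```text
time: 9.35
eef_pos: [339.8, -303.0, 116.4]
ee_rot: [-3.141, -0.001, 1.366]
wrist_force: [0.8, -0.2, -0.2]
gripper_width: 0.649
```

```bash
python3 plan.py 343.2 -304.2 70 78.3
```

```text
t 9.35 pos [ 339.8 -303.   116.4] yaw 78.2 dist [  3.4  -1.2 -46.4]
twist units -0.009 | after turn tool tx,ty,tz units [-0.0011  0.0072  0.0928] | before turn [-0.0011  0.0072  0.0928] f [ 0.8 -0.2 -0.2] g 55.1
```

Call:
servo_tool:
  rows:
    - {"tx": -0.001, "ty": 0.007, "tz": 0.04, "twist": 0, "grip": 0.3}
    - {"tx": 0, "ty": 0, "tz": 0.04, "twist": 0, "grip": 0.3}
    - {"tx": 0, "ty": 0, "tz": 0.012, "twist": 0, "grip": 0.3}
    - {"tx": 0, "ty": 0, "tz": 0, "twist": 0, "grip": 0.3}
    - {"tx": 0, "ty": 0, "tz": 0, "twist": 0, "grip": 0.3}

```text
time: 9.85
eef_pos: [344.0, -304.3, 71.2]
ee_rot: [3.141, 0.0, 1.367]
wrist_force: [0.3, 0.7, -0.3]
gripper_width: 0.649
```

```bash
python3 plan.py 343.2 -304.2 19 78.3;  python3 - <<'E'
from h import *
s=capture("scene"); cv2.imwrite('pics/s5.png',s); crop(s,330,200,430,290,6,'pics/s5c.png')
E
```

```text
t 9.85 pos [ 344.  -304.3   71.2] yaw 78.4 dist [ -0.8   0.1 -52.2]
twist units 0.008 | after turn tool tx,ty,tz units [-1.000e-04 -1.600e-03  1.044e-01] | before turn [-1.000e-04 -1.600e-03  1.044e-01] f [ 0.3  0.7 -0.3] g 55.1
```

View pics/s5c.png

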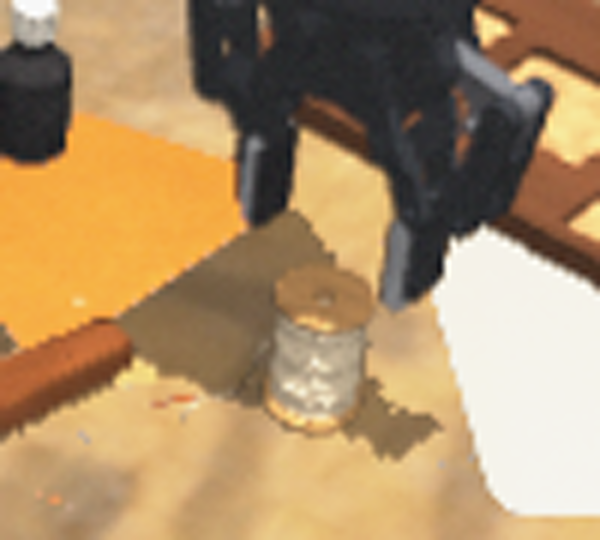

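```bash
python3 - <<'E'
from h import *
a=np.radians(78.4); j=np.array([np.cos(a),np.sin(a)]); y=np.array([np.sin(a),-np.cos(a)]); P=np.array([344,-304.3])
f=lambda p,z:((S.proj([*p,z])[0]-[330,200])*6+[0,9]).round()
for sg in(-1,1):
    for r in (27.5,36.5):
        print(sg,r,[f(P+sg*j*r+y*w,68) for w in(-11,11)])
print(f(P,51),f(P,68))
E
```

```text
-1 27.5 [array([378., 308.]), array([416., 280.])]
-1 36.5 [array([399., 321.]), array([437., 292.])]
1 27.5 [array([253., 235.]), array([292., 209.])]
1 36.5 [array([234., 224.]), array([273., 198.])]
[329. 295.] [334. 258.]
```

Call:
servo_tool:
  rows:
    - {"tx": 0.002, "ty": -0.002, "tz": 0.04, "twist": 0, "grip": 0.3}
    - {"tx": 0, "ty": 0, "tz": 0.04, "twist": 0, "grip": 0.3}
    - {"tx": 0, "ty": 0, "tz": 0.024, "twist": 0, "grip": 0.3}
    - {"tx": 0, "ty": 0, "tz": 0, "twist": 0, "grip": 0.3}
    - {"tx": 0, "ty": 0, "tz": 0, "twist": 0, "grip": 0.1}
    - {"tx": 0, "ty": 0, "tz": 0, "twist": 0, "grip": -0.05}
    - {"tx": 0, "ty": 0, "tz": 0, "twist": 0, "grip": -0.15}
    - {"tx": 0, "ty": 0, "tz": 0, "twist": 0, "grip": -0.4}
    - {"tx": 0, "ty": 0, "tz": 0, "twist": 0, "grip": -0.4}
    - {"tx": 0, "ty": 0, "tz": 0, "twist": 0, "grip": -0.4}
  newtons: 30

```text
time: 10.9
eef_pos: [343.1, -303.7, 19.7]
ee_rot: [3.14, 0.001, 1.367]
wrist_force: [-0.2, 0.9, 6.9]
gripper_width: 0.407
```

```bash
python3 plan.py 343.2 -304.2 19 78.3;  python3 - <<'E'
from h import *
s=capture("scene"); cv2.imwrite('pics/s6.png',s); crop(s,330,200,430,290,6,'pics/s6c.png')
E
```

```text
t 10.9 pos [ 343.1 -303.7   19.7] yaw 78.3 dist [ 0.1 -0.5 -0.7]
twist units 0.001 | after turn tool tx,ty,tz units [-0.0009  0.0004  0.0014] | before turn [-0.0009  0.0004  0.0014] f [-0.2  0.9  6.9] g 34.6
```

View pics/s6c.png

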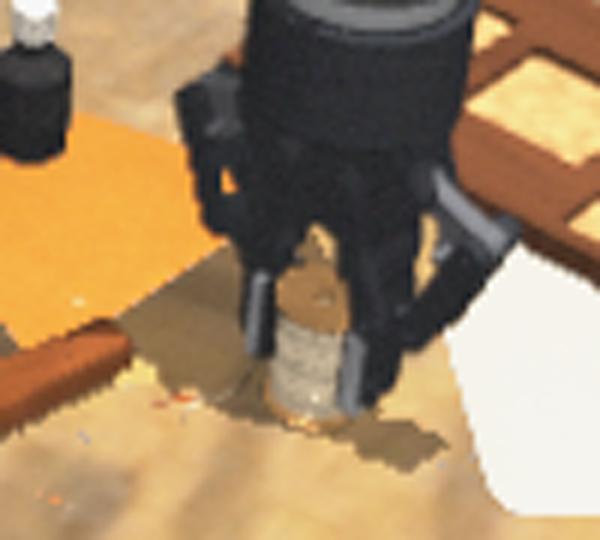

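Call:
servo_tool:
  rows:
    - {"tx": 0, "ty": 0, "tz": -0.02, "twist": 0, "grip": -0.4}
    - {"tx": 0, "ty": 0, "tz": -0.05, "twist": 0, "grip": -0.4}
    - {"tx": 0, "ty": 0, "tz": -0.06, "twist": 0, "grip": -0.4}
    - {"tx": 0, "ty": 0, "tz": -0.03, "twist": 0, "grip": -0.4}
    - {"tx": 0, "ty": 0, "tz": 0, "twist": 0, "grip": -0.4}

```text
time: 11.45
eef_pos: [344.0, -304.5, 101.5]
ee_rot: [3.137, 0.002, 1.367]
wrist_force: [0.0, 0.0, -0.5]
gripper_width: 0.406
```

```bash
python3 plan.py 552.5 -308.7 60 78.3;  python3 - <<'E'
from h import *
s=capture("scene"); cv2.imwrite('pics/s7.png',s); crop(s,330,160,430,250,6,'pics/s7c.png')
E
```

```text
t 11.45 pos [ 344.  -304.5  101.5] yaw 78.3 dist [208.5  -4.2 -41.5]
twist units 0.0 | after turn tool tx,ty,tz units [0.0763 0.4101 0.083 ] | before turn [0.0765 0.4097 0.0846] f [ 0.   0.  -0.5] g 34.5
```

View pics/s7c.png

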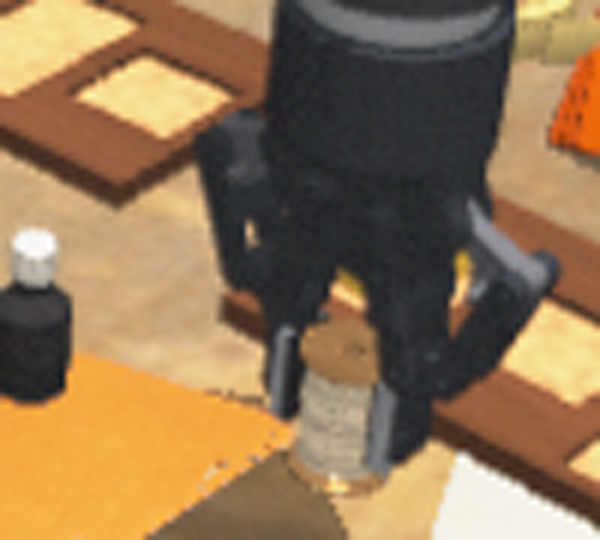

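Call:
servo_tool:
  rows:
    - {"tx": 0.01, "ty": 0.04, "tz": 0, "twist": 0, "grip": -0.4}
    - {"tx": 0.014, "ty": 0.08, "tz": 0, "twist": 0, "grip": -0.4}
    - {"tx": 0.014, "ty": 0.08, "tz": 0, "twist": 0, "grip": -0.4}
    - {"tx": 0.014, "ty": 0.08, "tz": 0.02, "twist": 0, "grip": -0.4}
    - {"tx": 0.014, "ty": 0.08, "tz": 0.02, "twist": 0, "grip": -0.4}
    - {"tx": 0.01, "ty": 0.05, "tz": 0.02, "twist": 0, "grip": -0.4}
    - {"tx": 0, "ty": 0, "tz": 0.015, "twist": 0, "grip": -0.4}
    - {"tx": 0, "ty": 0, "tz": 0, "twist": 0, "grip": -0.4}
    - {"tx": 0, "ty": 0, "tz": 0, "twist": 0, "grip": -0.4}

```text
time: 12.4
eef_pos: [549.0, -306.9, 60.2]
ee_rot: [-3.139, -0.001, 1.366]
wrist_force: [0.4, 0.5, -0.3]
gripper_width: 0.404
```

```bash
python3 plan.py 552.5 -308.7 31 78.3
```

```text
t 12.4 pos [ 549.  -306.9   60.2] yaw 78.3 dist [  3.5  -1.8 -29.2]
twist units -0.003 | after turn tool tx,ty,tz units [-0.0021  0.0075  0.0585] | before turn [-0.0021  0.0077  0.0585] f [ 0.4  0.5 -0.3] g 34.3
```

Expected floor contact at TCP z ≈ 27.7.

Call:
servo_tool:
  rows:
    - {"tx": -0.002, "ty": 0.007, "tz": 0.025, "twist": 0, "grip": -0.4}
    - {"tx": 0, "ty": 0, "tz": 0.025, "twist": 0, "grip": -0.4}
    - {"tx": 0, "ty": 0, "tz": 0.008, "twist": 0, "grip": -0.4}
    - {"tx": 0, "ty": 0, "tz": 0, "twist": 0, "grip": -0.4}
    - {"tx": 0, "ty": 0, "tz": 0, "twist": 0, "grip": -0.4}

```text
time: 12.9
eef_pos: [553.9, -309.2, 32.2]
ee_rot: [-3.141, -0.0, 1.366]
wrist_force: [-0.4, -0.1, -0.3]
gripper_width: 0.408
```

Call:
servo_tool:
  rows:
    - {"tx": 0, "ty": 0, "tz": 0.003, "twist": 0, "grip": -0.4}
    - {"tx": 0, "ty": 0, "tz": 0.003, "twist": 0, "grip": -0.4}
    - {"tx": 0, "ty": 0, "tz": 0, "twist": 0, "grip": -0.4}

```text
time: 13.2
eef_pos: [554.2, -309.2, 29.3]
ee_rot: [3.141, 0.0, 1.367]
wrist_force: [0.1, -0.1, 0.1]
gripper_width: 0.401
```

Call:
servo_tool:
  rows:
    - {"tx": 0, "ty": -0.002, "tz": 0.002, "twist": 0, "grip": -0.4}
    - {"tx": 0, "ty": 0, "tz": 0.001, "twist": 0, "grip": -0.4}
    - {"tx": 0, "ty": 0, "tz": 0, "twist": 0, "grip": -0.4}

```text
time: 13.5
eef_pos: [553.1, -309.0, 27.9]
ee_rot: [3.142, 0.0, 1.367]
wrist_force: [0.1, 1.7, -1.3]
gripper_width: 0.407
```

Call:
servo_tool:
  rows:
    - {"tx": 0, "ty": 0, "tz": 0.001, "twist": 0, "grip": -0.4}
    - {"tx": 0, "ty": 0, "tz": 0.001, "twist": 0, "grip": -0.4}
    - {"tx": 0, "ty": 0, "tz": 0, "twist": 0, "grip": -0.4}

```text
time: 13.8
eef_pos: [553.2, -309.0, 27.8]
ee_rot: [3.141, 0.0, 1.367]
wrist_force: [-2.4, 2.4, 7.8]
gripper_width: 0.403
```

Contact (about 8 N). Release slowly and lift.

Call:
servo_tool:
  rows:
    - {"tx": 0, "ty": 0, "tz": -0.001, "twist": 0, "grip": -0.15}
    - {"tx": 0, "ty": 0, "tz": 0, "twist": 0, "grip": -0.1}
    - {"tx": 0, "ty": 0, "tz": 0, "twist": 0, "grip": 0}
    - {"tx": 0, "ty": 0, "tz": 0, "twist": 0, "grip": 0.05}
    - {"tx": 0, "ty": 0, "tz": 0, "twist": 0, "grip": 0.05}
    - {"tx": 0, "ty": 0, "tz": -0.02, "twist": 0, "grip": 0.05}
    - {"tx": 0, "ty": 0, "tz": -0.06, "twist": 0, "grip": 0.05}
    - {"tx": 0, "ty": 0, "tz": -0.08, "twist": 0, "grip": 0.05}
    - {"tx": 0, "ty": 0, "tz": -0.05, "twist": 0, "grip": 0.05}
    - {"tx": 0, "ty": 0, "tz": 0, "twist": 0, "grip": 0.05}

```text
time: 14.8
eef_pos: [556.0, -310.5, 137.8]
ee_rot: [3.134, 0.002, 1.367]
wrist_force: [-0.1, 0.2, -0.4]
gripper_width: 0.526
```

```bash
python3 plan.py 441.6 49.7 120 76.2;  python3 - <<'E'
from h import *
s=capture("scene"); cv2.imwrite('pics/s8.png',s); crop(s,360,150,480,250,6,'pics/s8c.png')
E
```

```text
t 14.8 pos [ 556.  -310.5  137.8] yaw 78.3 dist [-114.4  360.2  -17.8]
twist units 0.35 | after turn tool tx,ty,tz units [ 0.6451 -0.394   0.0356] | before turn [ 0.6592 -0.3703  0.0311] f [-0.1  0.2 -0.4] g 44.7
```

View pics/s8c.png

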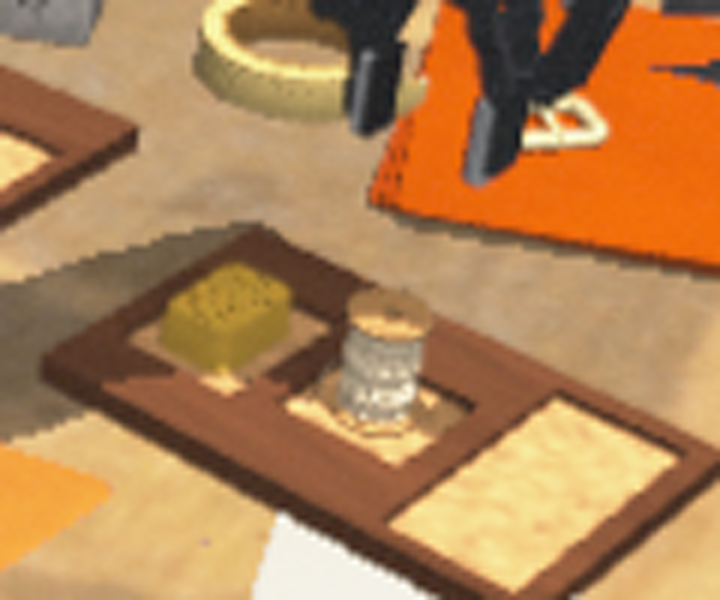

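Call:
servo_tool:
  rows:
    - {"tx": 0.04, "ty": -0.024, "tz": 0, "twist": 0.35, "grip": 0}
    - {"tx": 0.075, "ty": -0.045, "tz": 0, "twist": 0, "grip": 0}
    - {"tx": 0.075, "ty": -0.046, "tz": 0, "twist": 0, "grip": 0}
    - {"tx": 0.075, "ty": -0.046, "tz": 0, "twist": 0, "grip": 0}
    - {"tx": 0.075, "ty": -0.046, "tz": 0, "twist": 0, "grip": 0}
    - {"tx": 0.075, "ty": -0.046, "tz": 0.01, "twist": 0, "grip": 0}
    - {"tx": 0.075, "ty": -0.046, "tz": 0.02, "twist": 0, "grip": 0}
    - {"tx": 0.075, "ty": -0.046, "tz": 0, "twist": 0, "grip": 0}
    - {"tx": 0.06, "ty": -0.038, "tz": 0, "twist": 0, "grip": 0}
    - {"tx": 0.015, "ty": -0.01, "tz": 0, "twist": 0, "grip": 0}

```text
time: 15.85
eef_pos: [435.3, 50.8, 116.2]
ee_rot: [-3.139, 0.0, 1.334]
wrist_force: [-0.7, 0.1, 0.5]
gripper_width: 0.499
```

Call:
servo_tool:
  rows:
    - {"tx": 0, "ty": 0, "tz": 0, "twist": 0, "grip": 0}
    - {"tx": 0, "ty": 0, "tz": 0, "twist": 0, "grip": 0}

```text
time: 16.05
eef_pos: [437.9, 47.8, 117.0]
ee_rot: [-3.141, 0.001, 1.33]
wrist_force: [0.1, -0.3, 0.4]
gripper_width: 0.499
```

```bash
python3 plan.py 441.6 49.7 50 76.2
```

```text
t 16.05 pos [437.9  47.8 117. ] yaw 76.2 dist [  3.7   1.9 -67. ]
twist units 0.0 | after turn tool tx,ty,tz units [0.0054 0.0063 0.134 ] | before turn [0.0055 0.0064 0.1339] f [ 0.1 -0.3  0.4] g 42.4
```

Call:
servo_tool:
  rows:
    - {"tx": 0.005, "ty": 0.006, "tz": 0.06, "twist": 0, "grip": 0}
    - {"tx": 0, "ty": 0, "tz": 0.06, "twist": 0, "grip": 0}
    - {"tx": 0, "ty": 0, "tz": 0.014, "twist": 0, "grip": 0}
    - {"tx": 0, "ty": 0, "tz": 0, "twist": 0, "grip": 0}
    - {"tx": 0, "ty": 0, "tz": 0, "twist": 0, "grip": 0}

```text
time: 16.55
eef_pos: [442.1, 49.5, 51.0]
ee_rot: [3.141, -0.0, 1.329]
wrist_force: [0.9, -1.1, 0.5]
gripper_width: 0.504
```

```bash
python3 plan.py 441.6 49.7 12 76.2;  python3 - <<'E'
from h import *
s=capture("scene"); cv2.imwrite('pics/s9.png',s); crop(s,220,130,340,230,6,'pics/s9c.png')
E
```

```text
t 16.55 pos [442.1  49.5  51. ] yaw 76.1 dist [ -0.5   0.2 -39. ]
twist units -0.011 | after turn tool tx,ty,tz units [ 0.0001 -0.001   0.0781] | before turn [ 0.0001 -0.001   0.0781] f [ 0.9 -1.1  0.5] g 42.9
```

View pics/s9c.png

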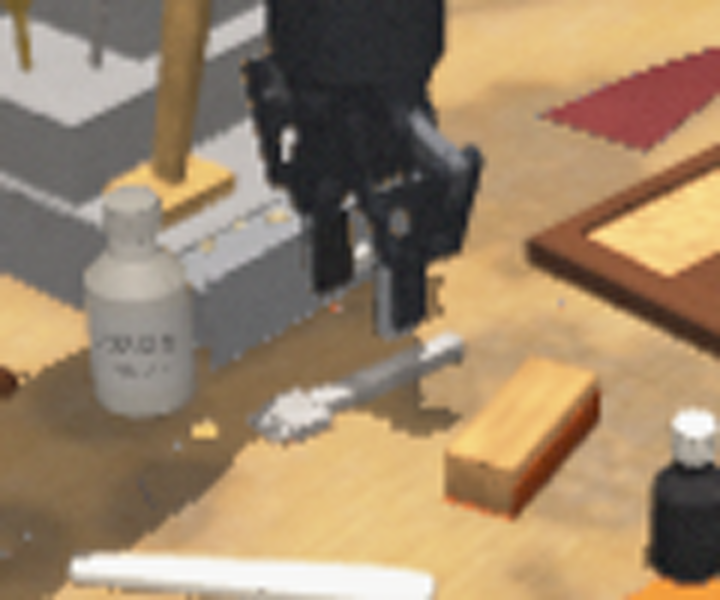

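Call:
servo_tool:
  rows:
    - {"tx": 0, "ty": -0.001, "tz": 0.03, "twist": 0, "grip": -0.3}
    - {"tx": 0, "ty": 0, "tz": 0.025, "twist": 0, "grip": -0.3}
    - {"tx": 0, "ty": 0, "tz": 0.015, "twist": 0, "grip": -0.3}
    - {"tx": 0, "ty": 0, "tz": 0.005, "twist": 0, "grip": -0.3}
    - {"tx": 0, "ty": 0, "tz": 0, "twist": 0, "grip": -0.3}

```text
time: 17.1
eef_pos: [441.2, 50.2, 13.2]
ee_rot: [3.141, -0.0, 1.33]
wrist_force: [0.0, -0.4, 0.8]
gripper_width: 0.352
```

```bash
python3 plan.py 441.6 49.7 12 76.2;  python3 - <<'E'
from h import *
s=capture("scene"); cv2.imwrite('pics/s10.png',s); crop(s,240,140,320,220,7,'pics/s10c.png')
E
```

```text
t 17.1 pos [441.2  50.2  13.2] yaw 76.2 dist [ 0.4 -0.5 -1.2]
twist units 0.0 | after turn tool tx,ty,tz units [-0.0009  0.0011  0.0023] | before turn [-0.0009  0.0011  0.0023] f [ 0.  -0.4  0.8] g 29.9
```

View pics/s10c.png

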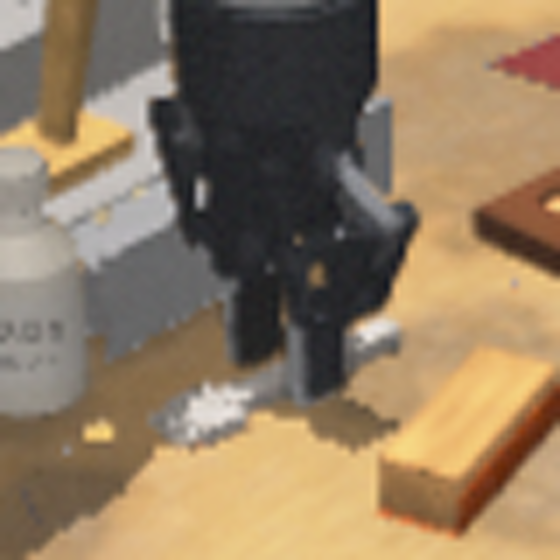

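Call:
servo_tool:
  rows:
    - {"tx": 0, "ty": 0, "tz": 0.002, "twist": 0, "grip": -0.5}
    - {"tx": 0, "ty": 0, "tz": 0, "twist": 0, "grip": -0.7}
    - {"tx": 0, "ty": 0, "tz": 0, "twist": 0, "grip": -0.9}
    - {"tx": 0, "ty": 0, "tz": 0, "twist": 0, "grip": -1}
    - {"tx": 0, "ty": 0, "tz": 0, "twist": 0, "grip": -1}
    - {"tx": 0, "ty": 0, "tz": 0, "twist": 0, "grip": -1}
  newtons: 50

```text
time: 17.75
eef_pos: [441.2, 50.3, 12.3]
ee_rot: [3.141, -0.0, 1.33]
wrist_force: [-1.9, -0.5, 6.1]
gripper_width: 0.107
```

```bash
python3 plan.py 441.6 49.7 60 76.2
```

```text
t 17.75 pos [441.2  50.3  12.3] yaw 76.2 dist [ 0.4 -0.6 47.7]
twist units 0.0 | after turn tool tx,ty,tz units [-0.0009  0.001  -0.0954] | before turn [-0.0009  0.0011 -0.0954] f [-1.9 -0.5  6.1] g 9.1
```

Call:
servo_tool:
  rows:
    - {"tx": 0, "ty": 0, "tz": -0.02, "twist": 0, "grip": -1}
    - {"tx": 0, "ty": 0, "tz": -0.05, "twist": 0, "grip": -1}
    - {"tx": 0, "ty": 0, "tz": -0.06, "twist": 0, "grip": -1}
    - {"tx": 0, "ty": 0, "tz": -0.03, "twist": 0, "grip": -1}
    - {"tx": 0, "ty": 0, "tz": 0, "twist": 0, "grip": -1}

```text
time: 18.25
eef_pos: [442.8, 50.5, 94.3]
ee_rot: [3.137, -0.002, 1.33]
wrist_force: [0.1, -0.6, -0.4]
gripper_width: 0.108
```

```bash
python3 plan.py 537.1 -383.3 90 78.3;  python3 - <<'E'
from h import *
s=capture("scene"); cv2.imwrite('pics/s11.png',s); crop(s,240,110,320,210,7,'pics/s11c.png')
E
```

```text
t 18.25 pos [442.8  50.5  94.3] yaw 76.2 dist [  94.3 -433.8   -4.3]
twist units -0.349 | after turn tool tx,ty,tz units [-0.8113  0.3606  0.0086] | before turn [-0.7976  0.39    0.009 ] f [ 0.1 -0.6 -0.4] g 9.2
```

View pics/s11c.png

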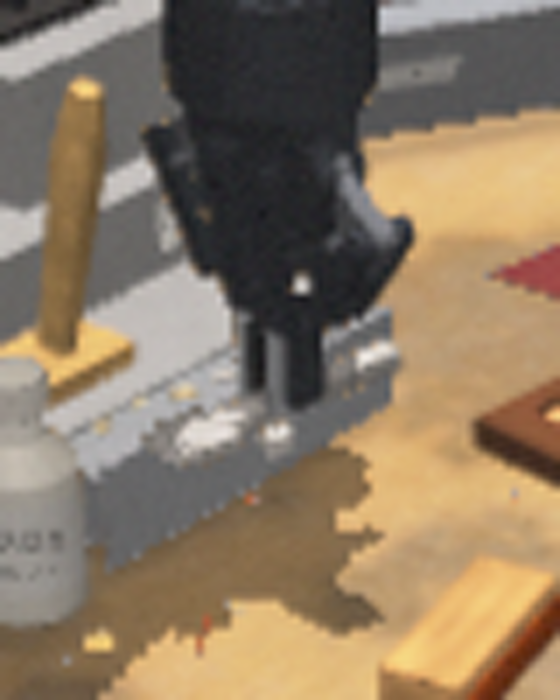

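Call:
servo_tool:
  rows:
    - {"tx": -0.02, "ty": 0.009, "tz": -0.03, "twist": -0.35, "grip": -1}
    - {"tx": -0.06, "ty": 0.027, "tz": -0.02, "twist": 0, "grip": -1}
    - {"tx": -0.08, "ty": 0.036, "tz": 0, "twist": 0, "grip": -1}
    - {"tx": -0.08, "ty": 0.036, "tz": 0, "twist": 0, "grip": -1}
    - {"tx": -0.08, "ty": 0.036, "tz": 0, "twist": 0, "grip": -1}
    - {"tx": -0.08, "ty": 0.036, "tz": 0, "twist": 0, "grip": -1}
    - {"tx": -0.08, "ty": 0.036, "tz": 0, "twist": 0, "grip": -1}
    - {"tx": -0.08, "ty": 0.036, "tz": 0, "twist": 0, "grip": -1}
    - {"tx": -0.08, "ty": 0.036, "tz": 0, "twist": 0, "grip": -1}
    - {"tx": -0.08, "ty": 0.036, "tz": 0, "twist": 0, "grip": -1}

```text
time: 19.3
eef_pos: [525.3, -336.5, 114.9]
ee_rot: [-3.139, -0.001, 1.366]
wrist_force: [0.1, 0.4, -1.1]
gripper_width: 0.106
```

Call:
servo_tool:
  rows:
    - {"tx": -0.06, "ty": 0.025, "tz": 0, "twist": 0, "grip": -1}
    - {"tx": -0.03, "ty": 0.01, "tz": 0, "twist": 0, "grip": -1}
    - {"tx": 0, "ty": 0, "tz": 0, "twist": 0, "grip": -1}
    - {"tx": 0, "ty": 0, "tz": 0, "twist": 0, "grip": -1}

```text
time: 19.7
eef_pos: [533.2, -381.6, 115.5]
ee_rot: [-3.139, -0.002, 1.367]
wrist_force: [-0.2, 0.4, -0.2]
gripper_width: 0.106
```

```bash
python3 plan.py 537.1 -383.3 45 78.3
```

```text
t 19.7 pos [ 533.2 -381.6  115.5] yaw 78.3 dist [  3.9  -1.7 -70.5]
twist units 0.001 | after turn tool tx,ty,tz units [-0.0018  0.0083  0.1411] | before turn [-0.0021  0.0086  0.141 ] f [-0.2  0.4 -0.2] g 9.0
```

Call:
servo_tool:
  rows:
    - {"tx": -0.002, "ty": 0.008, "tz": 0.03, "twist": 0, "grip": -1}
    - {"tx": 0, "ty": 0, "tz": 0.06, "twist": 0, "grip": -1}
    - {"tx": 0, "ty": 0, "tz": 0.04, "twist": 0, "grip": -1}
    - {"tx": 0, "ty": 0, "tz": 0.012, "twist": 0, "grip": -1}
    - {"tx": 0, "ty": 0, "tz": 0, "twist": 0, "grip": -1}
    - {"tx": 0, "ty": 0, "tz": 0, "twist": 0, "grip": -1}

```text
time: 20.3
eef_pos: [538.4, -384.4, 46.5]
ee_rot: [3.141, 0.0, 1.367]
wrist_force: [0.1, -0.2, -0.6]
gripper_width: 0.109
```

```bash
python3 plan.py 537.1 -383.3 22 78.3;  python3 - <<'E'
from h import *
s=capture("scene"); cv2.imwrite('pics/s12.png',s); crop(s,360,160,480,260,6,'pics/s12c.png')
E
```

```text
t 20.3 pos [ 538.4 -384.4   46.5] yaw 78.3 dist [ -1.3   1.1 -24.5]
twist units 0.007 | after turn tool tx,ty,tz units [ 0.0016 -0.0031  0.049 ] | before turn [ 0.0016 -0.0031  0.049 ] f [ 0.1 -0.2 -0.6] g 9.2
```

View pics/s12c.png

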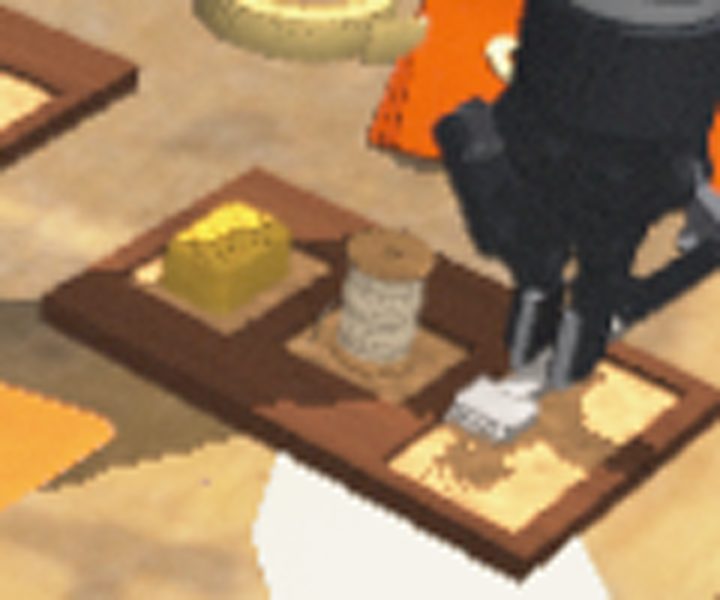

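Call:
servo_tool:
  rows:
    - {"tx": 0.001, "ty": -0.003, "tz": 0.02, "twist": 0, "grip": -1}
    - {"tx": 0, "ty": 0, "tz": 0.02, "twist": 0, "grip": -1}
    - {"tx": 0, "ty": 0, "tz": 0.008, "twist": 0, "grip": -1}
    - {"tx": 0, "ty": 0, "tz": 0, "twist": 0, "grip": -1}
    - {"tx": 0, "ty": 0, "tz": 0, "twist": 0, "grip": -1}

```text
time: 20.85
eef_pos: [536.3, -383.8, 21.5]
ee_rot: [-3.141, -0.0, 1.367]
wrist_force: [-0.8, 0.2, -0.3]
gripper_width: 0.106
```

```bash
python3 plan.py 537.1 -383.3 20.3 78.3;  python3 - <<'E'
from h import *
s=capture("scene"); cv2.imwrite('pics/s13.png',s); crop(s,400,180,490,260,7,'pics/s13c.png')
E
```

```text
t 20.85 pos [ 536.3 -383.8   21.5] yaw 78.3 dist [ 0.8  0.5 -1.2]
twist units -0.001 | after turn tool tx,ty,tz units [0.0013 0.0014 0.0024] | before turn [0.0013 0.0014 0.0024] f [-0.8  0.2 -0.3] g 9.0
```

View pics/s13c.png

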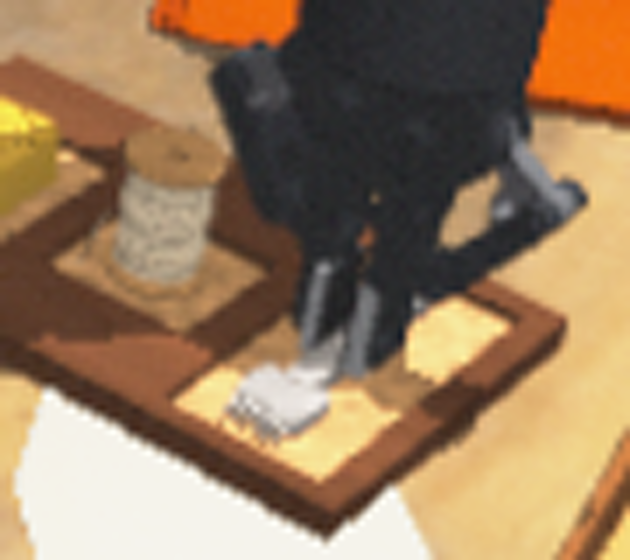

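Iron head is well inside the pocket. Lower the last millimetre.

Call:
servo_tool:
  rows:
    - {"tx": 0.001, "ty": 0.001, "tz": 0.002, "twist": 0, "grip": -1}
    - {"tx": 0, "ty": 0, "tz": 0.001, "twist": 0, "grip": -1}
    - {"tx": 0, "ty": 0, "tz": 0, "twist": 0, "grip": -1}

```text
time: 21.2
eef_pos: [537.2, -383.4, 20.4]
ee_rot: [3.141, 0.0, 1.367]
wrist_force: [-0.1, -0.1, -0.7]
gripper_width: 0.105
```

Call:
servo_tool:
  rows:
    - {"tx": 0, "ty": 0, "tz": 0.001, "twist": 0, "grip": -1}
    - {"tx": 0, "ty": 0, "tz": 0.001, "twist": 0, "grip": -1}
    - {"tx": 0, "ty": 0, "tz": 0, "twist": 0, "grip": -1}

```text
time: 21.5
eef_pos: [537.2, -383.5, 20.4]
ee_rot: [3.141, 0.0, 1.367]
wrist_force: [-2.5, 1.4, 7.3]
gripper_width: 0.102
```

Call:
servo_tool:
  rows:
    - {"tx": 0, "ty": 0, "tz": -0.001, "twist": 0, "grip": -0.6}
    - {"tx": 0, "ty": 0, "tz": 0, "twist": 0, "grip": -0.5}
    - {"tx": 0, "ty": 0, "tz": 0, "twist": 0, "grip": -0.45}
    - {"tx": 0, "ty": 0, "tz": 0, "twist": 0, "grip": -0.45}
    - {"tx": 0, "ty": 0, "tz": -0.02, "twist": 0, "grip": -0.45}
    - {"tx": 0, "ty": 0, "tz": -0.06, "twist": 0, "grip": -0.4}
    - {"tx": 0, "ty": 0, "tz": -0.08, "twist": 0, "grip": 0}
    - {"tx": 0, "ty": 0, "tz": -0.06, "twist": 0, "grip": 0.1}
    - {"tx": 0, "ty": 0, "tz": 0, "twist": 0, "grip": 0.2}
    - {"tx": 0, "ty": 0, "tz": 0, "twist": 0, "grip": 0.3}

```text
time: 22.5
eef_pos: [537.8, -383.9, 131.4]
ee_rot: [3.139, 0.001, 1.367]
wrist_force: [-0.6, -0.2, -0.8]
gripper_width: 0.648
```

```bash
python3 plan.py 438.4 -37 120 96.6;  python3 - <<'E'
from h import *
s=capture("scene"); cv2.imwrite('pics/s14.png',s); crop(s,360,150,490,260,6,'pics/s14c.png')
E
```

```text
t 22.5 pos [ 537.8 -383.9  131.4] yaw 78.3 dist [-99.4 346.9 -11.4]
twist units -3.049 | after turn tool tx,ty,tz units [ 0.7121 -0.1177  0.0227] | before turn [ 0.6392 -0.3353  0.0213] f [-0.6 -0.2 -0.8] g 55.0
```

View pics/s14c.png

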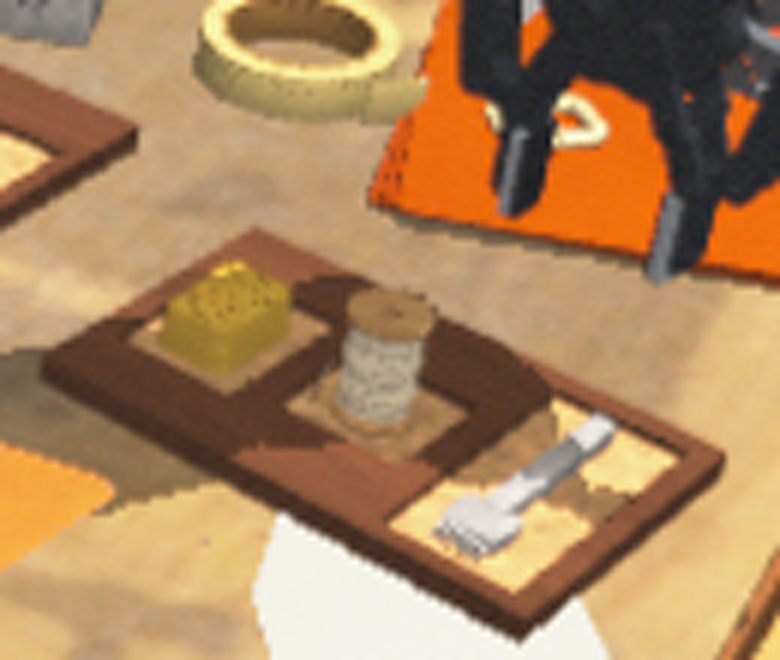

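Call:
servo_tool:
  rows:
    - {"tx": 0, "ty": 0, "tz": 0, "twist": -1, "grip": 0.3}
    - {"tx": 0, "ty": 0, "tz": 0, "twist": -1, "grip": 0.3}
    - {"tx": 0, "ty": 0, "tz": 0, "twist": -1, "grip": 0.3}
    - {"tx": 0.04, "ty": -0.007, "tz": 0, "twist": -0.05, "grip": 0.3}
    - {"tx": 0.08, "ty": -0.013, "tz": 0, "twist": 0, "grip": 0.3}
    - {"tx": 0.09, "ty": -0.015, "tz": 0, "twist": 0, "grip": 0.3}
    - {"tx": 0.09, "ty": -0.015, "tz": 0, "twist": 0, "grip": 0.3}
    - {"tx": 0.09, "ty": -0.015, "tz": 0, "twist": 0, "grip": 0.3}
    - {"tx": 0.09, "ty": -0.015, "tz": 0, "twist": 0, "grip": 0.3}
    - {"tx": 0.09, "ty": -0.015, "tz": 0, "twist": 0, "grip": 0.3}

```text
time: 23.55
eef_pos: [455.2, -103.9, 128.4]
ee_rot: [-3.139, -0.001, 1.686]
wrist_force: [1.4, 0.1, -0.4]
gripper_width: 0.653
```

Call:
servo_tool:
  rows:
    - {"tx": 0.08, "ty": -0.013, "tz": 0, "twist": 0, "grip": 0.3}
    - {"tx": 0.05, "ty": -0.008, "tz": 0.02, "twist": 0, "grip": 0.3}
    - {"tx": 0.012, "ty": 0, "tz": 0, "twist": 0, "grip": 0.3}
    - {"tx": 0, "ty": 0, "tz": 0, "twist": 0, "grip": 0.3}
    - {"tx": 0, "ty": 0, "tz": 0, "twist": 0, "grip": 0.3}

```text
time: 24.05
eef_pos: [439.0, -37.2, 119.7]
ee_rot: [-3.141, 0.001, 1.686]
wrist_force: [0.5, 0.6, 0.4]
gripper_width: 0.65
```

```bash
python3 plan.py 438.4 -37 50 96.6
```

```text
t 24.05 pos [439.  -37.2 119.7] yaw 96.6 dist [ -0.6   0.2 -69.7]
twist units -0.003 | after turn tool tx,ty,tz units [ 0.0005 -0.0011  0.1394] | before turn [ 0.0005 -0.0011  0.1394] f [0.5 0.6 0.4] g 55.3
```

Call:
servo_tool:
  rows:
    - {"tx": 0, "ty": -0.001, "tz": 0.04, "twist": 0, "grip": 0.3}
    - {"tx": 0, "ty": 0, "tz": 0.06, "twist": 0, "grip": 0.3}
    - {"tx": 0, "ty": 0, "tz": 0.04, "twist": 0, "grip": 0.3}
    - {"tx": 0, "ty": 0, "tz": 0, "twist": 0, "grip": 0.3}
    - {"tx": 0, "ty": 0, "tz": 0, "twist": 0, "grip": 0.3}

```text
time: 24.55
eef_pos: [438.3, -37.4, 50.0]
ee_rot: [-3.141, 0.0, 1.684]
wrist_force: [-0.4, 0.2, 0.5]
gripper_width: 0.648
```

```bash
python3 plan.py 438.4 -37 16 96.6;  python3 - <<'E'
from h import *
s=capture("scene"); cv2.imwrite('pics/s15.png',s); crop(s,270,140,360,230,7,'pics/s15c.png')
E
```

```text
t 24.55 pos [438.3 -37.4  50. ] yaw 96.5 dist [  0.1   0.4 -34. ]
twist units -0.015 | after turn tool tx,ty,tz units [0.0008 0.0002 0.068 ] | before turn [0.0008 0.0002 0.068 ] f [-0.4  0.2  0.5] g 55.0
```

View pics/s15c.png

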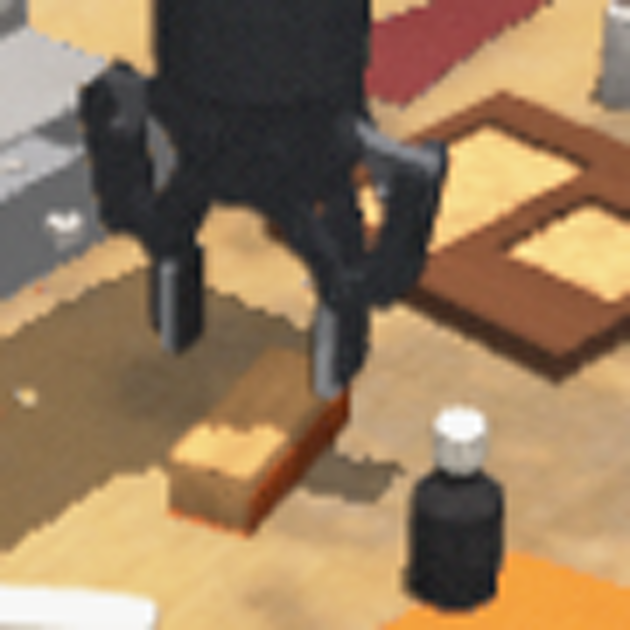

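Call:
servo_tool:
  rows:
    - {"tx": 0.001, "ty": 0, "tz": 0.025, "twist": 0, "grip": 0.3}
    - {"tx": 0, "ty": 0, "tz": 0.025, "twist": 0, "grip": 0.3}
    - {"tx": 0, "ty": 0, "tz": 0.018, "twist": 0, "grip": 0.3}
    - {"tx": 0, "ty": 0, "tz": 0, "twist": 0, "grip": 0.2}
    - {"tx": 0, "ty": 0, "tz": 0, "twist": 0, "grip": 0.1}
    - {"tx": 0, "ty": 0, "tz": 0, "twist": 0, "grip": -0.05}
    - {"tx": 0, "ty": 0, "tz": 0, "twist": 0, "grip": -0.2}
    - {"tx": 0, "ty": 0, "tz": 0, "twist": 0, "grip": -0.4}
    - {"tx": 0, "ty": 0, "tz": 0, "twist": 0, "grip": -0.4}
    - {"tx": 0, "ty": 0, "tz": 0, "twist": 0, "grip": -0.4}

```text
time: 25.6
eef_pos: [438.8, -36.1, 16.7]
ee_rot: [3.14, 0.0, 1.686]
wrist_force: [-1.4, 0.2, 6.2]
gripper_width: 0.382
```

```bash
python3 plan.py 438.4 -37 90 96.6
```

```text
t 25.6 pos [438.8 -36.1  16.7] yaw 96.6 dist [-0.4 -0.9 73.3]
twist units 0.002 | after turn tool tx,ty,tz units [-0.0017 -0.0009 -0.1466] | before turn [-0.0017 -0.0007 -0.1466] f [-1.4  0.2  6.2] g 32.5
```

Call:
servo_tool:
  rows:
    - {"tx": 0, "ty": 0, "tz": -0.02, "twist": 0, "grip": -0.4}
    - {"tx": 0, "ty": 0, "tz": -0.05, "twist": 0, "grip": -0.4}
    - {"tx": 0, "ty": 0, "tz": -0.05, "twist": 0, "grip": -0.4}
    - {"tx": 0, "ty": 0, "tz": -0.03, "twist": 0, "grip": -0.4}
    - {"tx": 0, "ty": 0, "tz": 0, "twist": 0, "grip": -0.4}

```text
time: 26.1
eef_pos: [440.0, -36.1, 93.3]
ee_rot: [3.137, 0.001, 1.686]
wrist_force: [-0.0, 0.6, -0.5]
gripper_width: 0.385
```

```bash
python3 plan.py 647.4 3.7 60 80.3;  python3 - <<'E'
from h import *
s=capture("scene"); cv2.imwrite('pics/s16.png',s); crop(s,270,120,360,210,7,'pics/s16c.png')
E
```

```text
t 26.1 pos [440.  -36.1  93.3] yaw 96.6 dist [207.4  39.8 -33.3]
twist units 2.718 | after turn tool tx,ty,tz units [0.1484 0.3954 0.0667] | before turn [0.0314 0.4209 0.0685] f [-0.   0.6 -0.5] g 32.8
```

View pics/s16c.png

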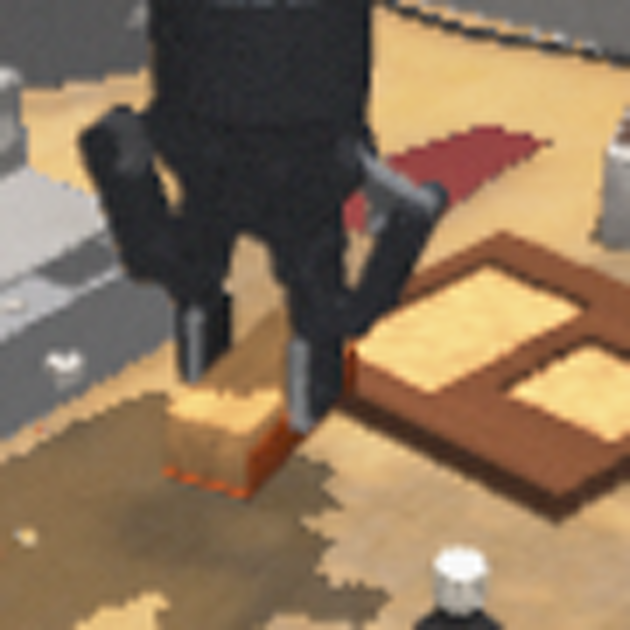

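Call:
servo_tool:
  rows:
    - {"tx": 0, "ty": 0, "tz": 0, "twist": 1, "grip": -0.4}
    - {"tx": 0, "ty": 0, "tz": 0, "twist": 1, "grip": -0.4}
    - {"tx": 0.01, "ty": 0.025, "tz": 0, "twist": 0.72, "grip": -0.4}
    - {"tx": 0.028, "ty": 0.075, "tz": 0, "twist": 0, "grip": -0.4}
    - {"tx": 0.03, "ty": 0.08, "tz": 0, "twist": 0, "grip": -0.4}
    - {"tx": 0.03, "ty": 0.08, "tz": 0.01, "twist": 0, "grip": -0.4}
    - {"tx": 0.03, "ty": 0.08, "tz": 0.02, "twist": 0, "grip": -0.4}
    - {"tx": 0.02, "ty": 0.055, "tz": 0.02, "twist": 0, "grip": -0.4}
    - {"tx": 0, "ty": 0, "tz": 0, "twist": 0, "grip": -0.4}
    - {"tx": 0, "ty": 0, "tz": 0, "twist": 0, "grip": -0.4}

```text
time: 27.15
eef_pos: [643.4, 4.7, 63.7]
ee_rot: [-3.138, 0.001, 1.401]
wrist_force: [-0.8, -0.8, -0.7]
gripper_width: 0.389
```

```bash
python3 plan.py 647.4 3.7 28 80.3
```

```text
t 27.15 pos [643.4   4.7  63.7] yaw 80.3 dist [  4.   -1.  -35.7]
twist units -0.0 | after turn tool tx,ty,tz units [-0.0006  0.0081  0.0714] | before turn [-0.0006  0.0084  0.0714] f [-0.8 -0.8 -0.7] g 33.0
```

Call:
servo_tool:
  rows:
    - {"tx": 0, "ty": 0.008, "tz": 0.03, "twist": 0, "grip": -0.4}
    - {"tx": 0, "ty": 0, "tz": 0.03, "twist": 0, "grip": -0.4}
    - {"tx": 0, "ty": 0, "tz": 0.01, "twist": 0, "grip": -0.4}
    - {"tx": 0, "ty": 0, "tz": 0, "twist": 0, "grip": -0.4}
    - {"tx": 0, "ty": 0, "tz": 0, "twist": 0, "grip": -0.4}

```text
time: 27.65
eef_pos: [648.6, 3.8, 30.8]
ee_rot: [-3.141, 0.0, 1.401]
wrist_force: [0.5, -0.2, -1.2]
gripper_width: 0.384
```

```bash
python3 plan.py 647.4 3.7 24.5 80.3;  python3 - <<'E'
from h import *
s=capture("scene"); cv2.imwrite('pics/s17.png',s); crop(s,290,120,390,210,7,'pics/s17c.png')
E
```

```text
t 27.65 pos [648.6   3.8  30.8] yaw 80.3 dist [-1.2 -0.1 -6.3]
twist units -0.004 | after turn tool tx,ty,tz units [-0.0006 -0.0023  0.0127] | before turn [-0.0006 -0.0023  0.0127] f [ 0.5 -0.2 -1.2] g 32.7
```

View pics/s17c.png

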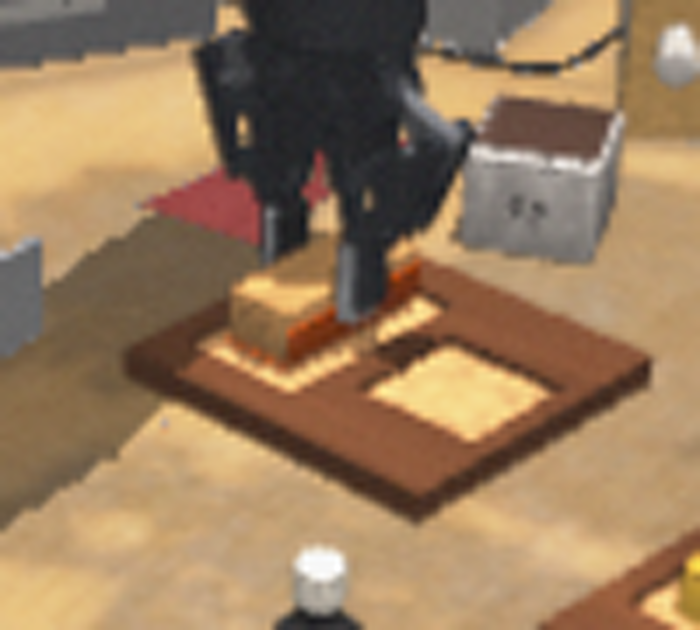

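Call:
servo_tool:
  rows:
    - {"tx": 0, "ty": -0.002, "tz": 0.006, "twist": 0, "grip": -0.4}
    - {"tx": 0, "ty": 0, "tz": 0.004, "twist": 0, "grip": -0.4}
    - {"tx": 0, "ty": 0, "tz": 0.002, "twist": 0, "grip": -0.4}
    - {"tx": 0, "ty": 0, "tz": 0, "twist": 0, "grip": -0.4}

```text
time: 28.1
eef_pos: [648.0, 4.1, 24.9]
ee_rot: [3.141, -0.0, 1.401]
wrist_force: [0.0, -0.0, -0.7]
gripper_width: 0.383
```

Call:
servo_tool:
  rows:
    - {"tx": 0, "ty": 0, "tz": 0.001, "twist": 0, "grip": -0.4}
    - {"tx": 0, "ty": 0, "tz": 0.001, "twist": 0, "grip": -0.4}
    - {"tx": 0, "ty": 0, "tz": 0, "twist": 0, "grip": -0.4}

```text
time: 28.4
eef_pos: [648.0, 4.1, 24.7]
ee_rot: [3.141, -0.0, 1.401]
wrist_force: [-2.9, -0.2, 7.3]
gripper_width: 0.384
```

Call:
servo_tool:
  rows:
    - {"tx": 0, "ty": 0, "tz": -0.001, "twist": 0, "grip": -0.15}
    - {"tx": 0, "ty": 0, "tz": 0, "twist": 0, "grip": -0.05}
    - {"tx": 0, "ty": 0, "tz": 0, "twist": 0, "grip": 0.05}
    - {"tx": 0, "ty": 0, "tz": 0, "twist": 0, "grip": 0.05}
    - {"tx": 0, "ty": 0, "tz": -0.02, "twist": 0, "grip": 0.05}
    - {"tx": 0, "ty": 0, "tz": -0.06, "twist": 0, "grip": 0.1}
    - {"tx": 0, "ty": 0, "tz": -0.08, "twist": 0, "grip": 0.2}
    - {"tx": 0, "ty": 0, "tz": -0.08, "twist": 0, "grip": 0.3}
    - {"tx": 0, "ty": 0, "tz": -0.02, "twist": 0, "grip": 0.3}
    - {"tx": 0, "ty": 0, "tz": 0, "twist": 0, "grip": 0.3}

```text
time: 29.4
eef_pos: [649.8, 4.1, 157.5]
ee_rot: [3.136, -0.001, 1.401]
wrist_force: [0.5, -0.3, 0.1]
gripper_width: 0.652
```

```bash
python3 plan.py 416.5 -135 150 80.3;  python3 - <<'E'
from h import *
s=capture("scene"); cv2.imwrite('pics/s18.png',s); crop(s,290,120,390,210,7,'pics/s18c.png')
E
```

```text
t 29.4 pos [649.8   4.1 157.5] yaw 80.3 dist [-233.3 -139.1   -7.5]
twist units -0.003 | after turn tool tx,ty,tz units [-0.3528 -0.413   0.0149] | before turn [-0.353  -0.4129  0.0125] f [ 0.5 -0.3  0.1] g 55.4
```

View pics/s18c.png

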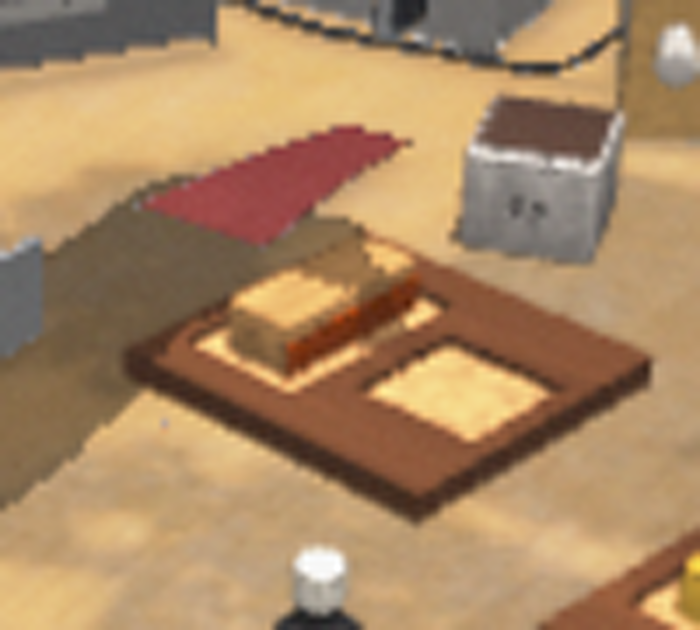

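Call:
servo_tool:
  rows:
    - {"tx": -0.03, "ty": -0.035, "tz": 0, "twist": 0, "grip": 0.3}
    - {"tx": -0.06, "ty": -0.07, "tz": 0, "twist": 0, "grip": 0.3}
    - {"tx": -0.06, "ty": -0.07, "tz": 0, "twist": 0, "grip": 0.3}
    - {"tx": -0.06, "ty": -0.07, "tz": 0, "twist": 0, "grip": 0.3}
    - {"tx": -0.06, "ty": -0.07, "tz": 0.01, "twist": 0, "grip": 0.3}
    - {"tx": -0.05, "ty": -0.06, "tz": 0.02, "twist": 0, "grip": 0.3}
    - {"tx": -0.03, "ty": -0.037, "tz": 0.02, "twist": 0, "grip": 0.3}
    - {"tx": 0, "ty": 0, "tz": 0, "twist": 0, "grip": 0.3}
    - {"tx": 0, "ty": 0, "tz": 0, "twist": 0, "grip": 0.3}

```text
time: 30.35
eef_pos: [414.3, -133.4, 128.2]
ee_rot: [-3.14, -0.001, 1.4]
wrist_force: [0.7, 0.9, -0.2]
gripper_width: 0.653
```

```bash
python3 plan.py 416.5 -135 90 80.3
```

```text
t 30.35 pos [ 414.3 -133.4  128.2] yaw 80.2 dist [  2.2  -1.6 -38.2]
twist units -0.013 | after turn tool tx,ty,tz units [-0.0023  0.0048  0.0764] | before turn [-0.0024  0.0049  0.0764] f [ 0.7  0.9 -0.2] g 55.5
```

Call:
servo_tool:
  rows:
    - {"tx": -0.002, "ty": 0.004, "tz": 0.04, "twist": 0, "grip": 0.3}
    - {"tx": 0, "ty": 0, "tz": 0.036, "twist": 0, "grip": 0.3}
    - {"tx": 0, "ty": 0, "tz": 0, "twist": 0, "grip": 0.3}
    - {"tx": 0, "ty": 0, "tz": 0, "twist": 0, "grip": 0.3}

```text
time: 30.75
eef_pos: [417.6, -134.5, 91.2]
ee_rot: [-3.141, -0.0, 1.402]
wrist_force: [0.1, -0.3, 0.3]
gripper_width: 0.65
```

```bash
python3 plan.py 416.5 -135 27 80.3;  python3 - <<'E'
from h import *
s=capture("scene"); cv2.imwrite('pics/s19.png',s); crop(s,290,140,390,240,6,'pics/s19c.png')
a=np.radians(80.3); j=np.array([np.cos(a),np.sin(a)]); y=np.array([np.sin(a),-np.cos(a)]); P=np.array([416.5,-135])
f=lambda p,z:((S.proj([*p,z])[0]-[290,140])*6+[0,9]).round()
for sg in(-1,1):
    print(sg,[f(P+sg*j*r+y*w,87) for r in(27.5,36.5) for w in(-11,11)])
print(f(P,72),f(P,0))
E
```

```text
t 30.75 pos [ 417.6 -134.5   91.2] yaw 80.3 dist [ -1.1  -0.5 -64.2]
twist units 0.007 | after turn tool tx,ty,tz units [-0.0015 -0.002   0.1285] | before turn [-0.0015 -0.0019  0.1285] f [ 0.1 -0.3  0.3] g 55.2
-1 [array([309., 368.]), array([346., 346.]), array([327., 377.]), array([363., 355.])]
1 [array([204., 313.]), array([241., 293.]), array([188., 305.]), array([225., 284.])]
[273. 361.] [265. 506.]
```

View pics/s19c.png

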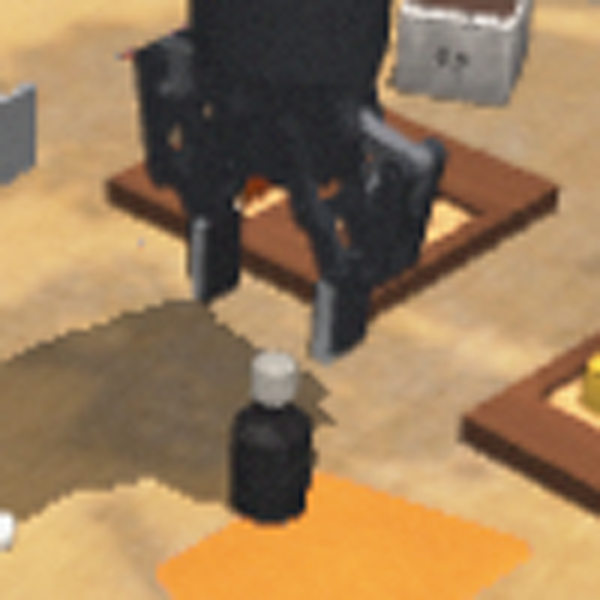

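Call:
servo_tool:
  rows:
    - {"tx": -0.001, "ty": -0.002, "tz": 0.04, "twist": 0, "grip": 0.3}
    - {"tx": 0, "ty": 0, "tz": 0.05, "twist": 0, "grip": 0.3}
    - {"tx": 0, "ty": 0, "tz": 0.04, "twist": 0, "grip": 0.3}
    - {"tx": 0, "ty": 0, "tz": 0, "twist": 0, "grip": 0.3}
    - {"tx": 0, "ty": 0, "tz": 0, "twist": 0, "grip": 0.1}
    - {"tx": 0, "ty": 0, "tz": 0, "twist": 0, "grip": -0.05}
    - {"tx": 0, "ty": 0, "tz": 0, "twist": 0, "grip": -0.15}
    - {"tx": 0, "ty": 0, "tz": 0, "twist": 0, "grip": -0.45}
    - {"tx": 0, "ty": 0, "tz": 0, "twist": 0, "grip": -0.45}
    - {"tx": 0, "ty": 0, "tz": 0, "twist": 0, "grip": -0.45}
  newtons: 35

```text
time: 31.8
eef_pos: [417.2, -135.7, 27.6]
ee_rot: [3.139, 0.0, 1.401]
wrist_force: [-1.0, -0.3, 6.8]
gripper_width: 0.365
```

```bash
python3 plan.py 416.5 -135 27 80.3
```

```text
t 31.8 pos [ 417.2 -135.7   27.6] yaw 80.3 dist [-0.7  0.7 -0.6]
twist units -0.003 | after turn tool tx,ty,tz units [ 0.0011 -0.0016  0.0012] | before turn [ 0.0011 -0.0016  0.0012] f [-1.  -0.3  6.8] g 31.1
```

Call:
servo_tool:
  rows:
    - {"tx": 0, "ty": 0, "tz": -0.02, "twist": 0, "grip": -0.45}
    - {"tx": 0, "ty": 0, "tz": -0.05, "twist": 0, "grip": -0.45}
    - {"tx": 0, "ty": 0, "tz": -0.05, "twist": 0, "grip": -0.45}
    - {"tx": 0, "ty": 0, "tz": -0.03, "twist": 0, "grip": -0.45}
    - {"tx": 0, "ty": 0, "tz": 0, "twist": 0, "grip": -0.45}

```text
time: 32.3
eef_pos: [418.0, -135.9, 104.1]
ee_rot: [3.137, 0.001, 1.401]
wrist_force: [0.6, 0.3, -0.8]
gripper_width: 0.367
```

```bash
python3 plan.py 634.6 -71.3 75 80.3;  python3 - <<'E'
from h import *
s=capture("scene"); cv2.imwrite('pics/s20.png',s); crop(s,290,120,390,220,6,'pics/s20c.png')
E
```

```text
t 32.3 pos [ 418.  -135.9  104.1] yaw 80.3 dist [216.6  64.6 -29.1]
twist units -0.003 | after turn tool tx,ty,tz units [0.2004 0.4052 0.0581] | before turn [0.2006 0.4049 0.0599] f [ 0.6  0.3 -0.8] g 31.2
```

View pics/s20c.png

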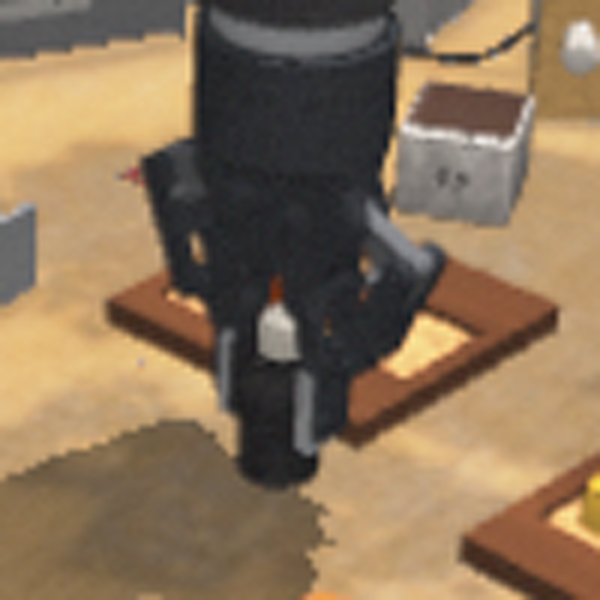

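Call:
servo_tool:
  rows:
    - {"tx": 0.02, "ty": 0.04, "tz": 0, "twist": 0, "grip": -0.45}
    - {"tx": 0.035, "ty": 0.07, "tz": 0, "twist": 0, "grip": -0.45}
    - {"tx": 0.04, "ty": 0.08, "tz": 0, "twist": 0, "grip": -0.45}
    - {"tx": 0.04, "ty": 0.08, "tz": 0, "twist": 0, "grip": -0.45}
    - {"tx": 0.04, "ty": 0.08, "tz": 0.01, "twist": 0, "grip": -0.45}
    - {"tx": 0.025, "ty": 0.055, "tz": 0.02, "twist": 0, "grip": -0.45}
    - {"tx": 0, "ty": 0, "tz": 0.02, "twist": 0, "grip": -0.45}
    - {"tx": 0, "ty": 0, "tz": 0, "twist": 0, "grip": -0.45}
    - {"tx": 0, "ty": 0, "tz": 0, "twist": 0, "grip": -0.45}

```text
time: 33.25
eef_pos: [630.4, -71.0, 75.1]
ee_rot: [-3.138, 0.0, 1.401]
wrist_force: [-0.5, -0.5, -1.0]
gripper_width: 0.366
```

```bash
python3 plan.py 634.6 -71.3 40 80.3
```

```text
t 33.25 pos [630.4 -71.   75.1] yaw 80.3 dist [  4.2  -0.3 -35.1]
twist units -0.006 | after turn tool tx,ty,tz units [0.0009 0.0084 0.0702] | before turn [0.0009 0.0086 0.0701] f [-0.5 -0.5 -1. ] g 31.1
```

Expected contact at TCP z ≈ 35.6.

Call:
servo_tool:
  rows:
    - {"tx": 0.001, "ty": 0.007, "tz": 0.03, "twist": 0, "grip": -0.45}
    - {"tx": 0, "ty": 0, "tz": 0.03, "twist": 0, "grip": -0.45}
    - {"tx": 0, "ty": 0, "tz": 0.012, "twist": 0, "grip": -0.45}
    - {"tx": 0, "ty": 0, "tz": 0, "twist": 0, "grip": -0.45}
    - {"tx": 0, "ty": 0, "tz": 0, "twist": 0, "grip": -0.45}

```text
time: 33.75
eef_pos: [635.8, -71.1, 40.1]
ee_rot: [-3.141, 0.0, 1.401]
wrist_force: [-0.0, -0.1, 0.2]
gripper_width: 0.37
```

```bash
python3 plan.py 634.6 -71.3 36 80.3;  python3 - <<'E'
from h import *
s=capture("scene"); cv2.imwrite('pics/s21.png',s); crop(s,290,120,390,220,6,'pics/s21c.png')
E
```

```text
t 33.75 pos [635.8 -71.1  40.1] yaw 80.3 dist [-1.2 -0.2 -4.1]
twist units -0.005 | after turn tool tx,ty,tz units [-0.0008 -0.0022  0.0082] | before turn [-0.0008 -0.0022  0.0082] f [-0.  -0.1  0.2] g 31.5
```

View pics/s21c.png

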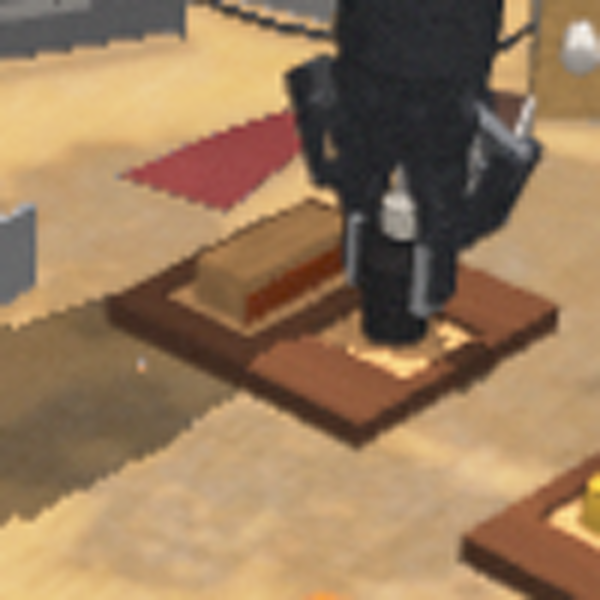

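Call:
servo_tool:
  rows:
    - {"tx": 0, "ty": -0.002, "tz": 0.004, "twist": 0, "grip": -0.45}
    - {"tx": 0, "ty": 0, "tz": 0.003, "twist": 0, "grip": -0.45}
    - {"tx": 0, "ty": 0, "tz": 0.001, "twist": 0, "grip": -0.45}
    - {"tx": 0, "ty": 0, "tz": 0, "twist": 0, "grip": -0.45}

```text
time: 34.2
eef_pos: [635.1, -70.8, 36.3]
ee_rot: [-3.142, -0.0, 1.401]
wrist_force: [0.4, 0.5, -0.6]
gripper_width: 0.371
```

Call:
servo_tool:
  rows:
    - {"tx": 0, "ty": 0, "tz": 0.001, "twist": 0, "grip": -0.45}
    - {"tx": 0, "ty": 0, "tz": 0.001, "twist": 0, "grip": -0.45}
    - {"tx": 0, "ty": 0, "tz": 0, "twist": 0, "grip": -0.45}

```text
time: 34.5
eef_pos: [635.3, -70.8, 35.7]
ee_rot: [3.141, -0.0, 1.401]
wrist_force: [-0.9, -0.1, 3.4]
gripper_width: 0.371
```

Contact (3.4 N). Release.

Call:
servo_tool:
  rows:
    - {"tx": 0, "ty": 0, "tz": 0, "twist": 0, "grip": -0.2}
    - {"tx": 0, "ty": 0, "tz": 0, "twist": 0, "grip": -0.15}
    - {"tx": 0, "ty": 0, "tz": 0, "twist": 0, "grip": -0.05}
    - {"tx": 0, "ty": 0, "tz": 0, "twist": 0, "grip": 0.05}
    - {"tx": 0, "ty": 0, "tz": 0, "twist": 0, "grip": 0.05}
    - {"tx": 0, "ty": 0, "tz": -0.02, "twist": 0, "grip": 0.05}
    - {"tx": 0, "ty": 0, "tz": -0.06, "twist": 0, "grip": 0.05}
    - {"tx": 0, "ty": 0, "tz": -0.08, "twist": 0, "grip": 0.05}
    - {"tx": 0, "ty": 0, "tz": -0.08, "twist": 0, "grip": 0.05}
    - {"tx": 0, "ty": 0, "tz": -0.04, "twist": 0, "grip": 0.05}

```text
time: 35.5
eef_pos: [636.9, -71.0, 180.2]
ee_rot: [3.136, -0.0, 1.401]
wrist_force: [0.9, -0.1, -0.6]
gripper_width: 0.526
```

Call:
servo_tool:
  rows:
    - {"tx": 0, "ty": -0.08, "tz": 0, "twist": 0, "grip": 0.05}
    - {"tx": 0, "ty": -0.08, "tz": 0, "twist": 0, "grip": 0.05}
    - {"tx": 0, "ty": -0.08, "tz": 0, "twist": 0, "grip": 0.05}
    - {"tx": 0.08, "ty": -0.04, "tz": 0, "twist": 0, "grip": 0.05}
    - {"tx": 0.08, "ty": 0, "tz": 0, "twist": 0, "grip": 0.05}
    - {"tx": 0.08, "ty": 0, "tz": 0, "twist": 0, "grip": 0.05}
    - {"tx": 0.08, "ty": 0, "tz": 0, "twist": 0, "grip": 0.05}
    - {"tx": 0.08, "ty": 0, "tz": 0, "twist": 0, "grip": 0.05}
    - {"tx": 0, "ty": 0, "tz": 0, "twist": 0, "grip": 0.05}

```text
time: 36.4
eef_pos: [531.8, 154.2, 176.2]
ee_rot: [3.14, -0.002, 1.406]
wrist_force: [0.6, -1.1, -0.6]
gripper_width: 0.527
```

```bash
python3 - <<'E'
from h import *
o=get_obs(); print(o['time'],o['eef_pos'],o['joint_vel'].round(3))
s=capture("scene"); cv2.imwrite('pics/s22.png',s); crop(s,220,120,490,280,2.9,'pics/s22c.png')
t=capture("top"); cv2.imwrite('pics/t2.png',t); crop(t,225,85,465,265,3.3,'pics/t2c.png')
E
```

```text
36.4 [531.78734081 154.2206506  176.23900306] [-0.061 -0.019 -0.035  0.015 -0.046 -0.048]
```

View pics/s22c.png

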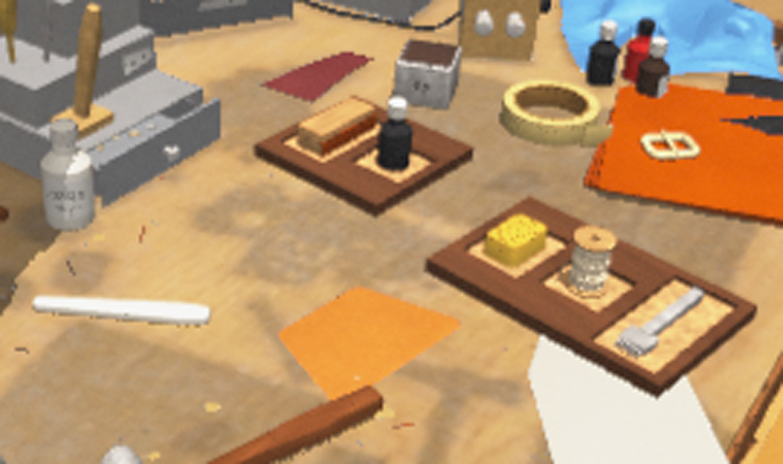

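View pics/t2c.png

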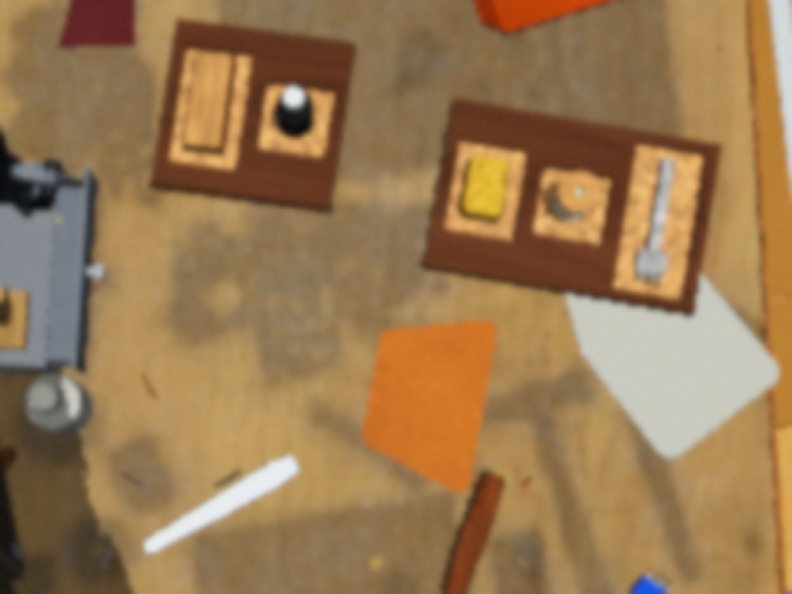

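Call:
servo_tool:
  rows:
    - {"tx": 0, "ty": 0, "tz": -0.05, "twist": 0, "grip": 0.05}
    - {"tx": 0, "ty": 0, "tz": -0.05, "twist": 0, "grip": 0.05}
    - {"tx": 0, "ty": 0, "tz": 0, "twist": 0, "grip": 0.05}
    - {"tx": 0, "ty": 0, "tz": 0, "twist": 0, "grip": 0.05}
    - {"tx": 0, "ty": 0, "tz": 0, "twist": 0, "grip": 0.05}

```text
time: 37.0
eef_pos: [530.2, 148.9, 224.6]
ee_rot: [-3.14, 0.001, 1.4]
wrist_force: [-0.6, -1.2, -0.2]
gripper_width: 0.525
```

```bash
python3 - <<'E'
from h import *
o=get_obs(); print(o['time'],o['eef_pos'],o['joint_vel'].round(3),o['wrist_force'].round(1))
cv2.imwrite('pics/t3.png',capture("top"))
from seg import *
def loc(c,tr,yaw):
    a=np.radians(yaw); d=np.array(c)-tr; return np.round([d@[np.cos(a),np.sin(a)],d@[-np.sin(a),np.cos(a)]],1)
tt=lambda x,y:np.array([x,y])/3.3+[225,85]
t3=([552.5,-308.5],-11.7); t2=([641,-33.8],-9.7)
for n,px,z,tr in [('wax',(485,187),30,t3),('spool',(578,188),59,t3),('iron head',(650,270),19,t3),('iron tail',(667,160),19,t3),('sand far',(214,52),35,t2),('sand near',(203,150),35,t2),('cap',(294,96),80,t2)]:
    print(n,loc(T.plane(tt(*px),z)[0,:2],*tr))
E
```

```text
37.0 [530.24609913 148.93874036 224.57628273] [ 0.006  0.01  -0.005  0.001  0.002  0.001] [-0.6 -1.2 -0.2]
wax [-2.8 75.9]
spool [2.3 1. ]
iron head [-46.7 -76. ]
iron tail [ 51.4 -75.4]
sand far [42.6 38.4]
sand near [-44.7  34.3]
cap [ -0.4 -39.7]
```

```bash
python3 -c "
from cell import *
print(finish_job())"
```

```text
the job is handed in; nothing more can be done
None
```

Both kits are made up and the job is handed in at about 37 s of the 112 s allowed.

I placed the things in the order you listed them: wax, spool, iron, sanding block, dark bottle. Each one was lowered to light contact with its pocket floor (about 3–8 N) before I let go.

**Last checks:** the final pictures show all five things in the right pockets.
- **Standing and lying:** the spool and the dark bottle stand upright. The wax and the iron lie flat, and the iron and the sanding block lie lengthwise, paper side down.
- **Position in the pockets:** measured in tray coordinates, the wax, spool and bottle sit within about 3 mm of their pocket centres. The iron and the sanding block are centred lengthwise within about 3 mm, and the measured ends of the sanding block suggest it is turned by about 3° in its pocket.
- **Left alone:** I did not touch the white glue bottle or the blue look-alike.
- **Robot:** the arm was raised clear and at rest, with the wrist force near zero.

**What disagreed:**
- Heights worked out from the two cameras together came out about 5–7 mm low throughout. I used the top view with the given heights instead, and the contact heights agreed with those.
- The gripper opening read about 2–3 mm under the given width on the wax, iron, sanding block and bottle. No grasp slipped.

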